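Unload the bench engraver

ROBOT

A 6-joint arm with a two-finger parallel gripper is mounted at the origin on the work surface. World frame = base frame: x ahead of the robot, y to its left, z up, the work surface at z = 0. Lengths are in mm, angles in rad, forces in N, time in s.
With the tool pointing down it reaches from about 350 to 875 mm from the base axis. Payload 4.2 kg.
Tool frame: the origin (TCP) lies midway between the tips of the shut fingers; the grasp point (between the pads) lies arm.grip_depth behind it (arm.grip_depth is the distance from the TCP to the grasp point, in mm); z points along the fingers, y is the direction in which the jaws open and shut (so a half turn about z gives the same grasp; the last joint's range is limited). The gripper opens to 85 mm and grips with 20 to 120 N. Pads are 22 mm wide; open, the fingers measure 114 mm over their backs; the gripper's body (76 mm by 85 mm) begins 54 mm behind the grasp point. The pads swing forward as they close: fully open they stand 13 mm farther back than shut.
Start: joints at [1.542, 0.385, 0.008, 0, -1.194, -0.259], TCP at [177.37, 599.282, 231.312] pointing down, gripper open.
Joint ranges: [-3.14, 3.14], [-1.21, 2.06], [-1.07, 1.41], [-3.16, 2.05], [-2.99, -0.16], [-3.1, 3.1]. Speed limits (rad/s): [2.79, 2.79, 3.14, 3.14, 3.14, 3.14].

INTERFACE

Orientations are given as a unit quaternion [x, y, z, w].
In Python, from bench import arm gives the robot as it stands.
- The arm moves only by the tool play_rows, never from a script. Its argument "motion" is one flat list of numbers, 7 for each row, row after row: the opening in per cent of the stroke, from 0 (shut) to 100 (fully open), then the shift along the world's x, y, z in cm, then the turn, a rotation vector about the world's x, y, z in degrees. A call has 1 to 5 rows; each row is the pose to reach, as a shift and turn from the pose commanded when the call began; what a row does not reach only later rows make up. A row lasts 1/8 s, in which the tool goes at most 62.5 mm and 10.7 degrees, less where a joint would pass 70% of its speed; a pose out of reach is approached as far as the arm can. A call with a gripper value outside its range is refused whole. The fingers move at their own pace and stop on an object; the grip force is fixed at half the most. Time passes only in rows, so rows that repeat a pose let the fingers close. It gives the time, the measured TCP pose, the force and the opening at its end, in the units of the state.
- arm.read_state(): the state, without advancing time (a new reading comes with each control period).
- arm.get_image(name): name is "side" or "top" or "wrist"; returns (picture, depth): 400x640x3 uint8, red, green, blue; 400x640 float32, mm along the optical axis (not along the pixel's ray), 0 where there is no reading.
- arm.camera_info(name): a dict with "fovy" (degrees; the focal length in pixels is half the picture's height over the tangent of half this angle, whatever the lens; pixels are square), "cx", "cy" (the principal point, pixels), "k1" (the pictures are not rectified: a ray, as slopes to the right and down, at radius r is drawn at 1 + k1 r^2 times it, then the intrinsics apply), "R" (3x3) and "t" (3): a world point X has camera coordinates R X + t. Camera axes: x right, y down, z forward; pixel columns grow to the right and rows downward; lengths in mm; the calibration is good to about 2 mm. A picture is of the moment at which its call begins: read the wrist's pose just before it. camera_info takes no time and is no camera call; for the wrist camera it gives the pose at the moment of the call.
- arm.job_done(): hands the job in, once; it reports no verdict.
Trained networks look in the newest picture that a camera, given by its name, has taken for a name from the list of things; names that differ only in an ending like _2 or _b are one class to them, and where a whole thing is asked for, a point or a joint stands for the part that bears it (a point fixed in the world has none). Each returns a list of dicts, best first, with "confidence" (0 to 1); they miss things now and then, are a little off and sometimes report something else, mostly with a low value. They report only what shows in the picture. A call takes as long as a camera call. They do not tell look-alikes from the thing itself.
- arm.outline_of(thing, camera): "mask" (400x640 bool, what is visible of it) and "extent" ([left, top, width, height] in pixels, round what is visible of it).
- arm.place_of(thing, camera): "uv" ([column, row] in pixels: a listed point, or the origin of a listed thing).
The state is a dict: "clock": time; "joints": joint angles; "joint_vel": joint speeds; "joint_efforts": joint torques, N m; "position": TCP position; "ee_rot": TCP orientation; "contact_force": force on the tool from outside, world axes, zero at the start; "wrist_torque": the same for the moment, N m; "gripper_width": finger opening in mm.
Only numpy, scipy, OpenCV 4.12 (cv2) and the standard library are available. Lean on these libraries where they do the work, as an engineer would, in place of code of your own. Each camera call takes 0.05 s, during which the arm holds its last target.

TASK

Raise the engraver's clear front guard almost to its top stop, where it stays up by itself, and let go of it; then reach in under it, take out the finished orange bracket and set it gently, standing flat on its base, in the blue tray. Leave the guard standing up, and leave the things lying around where they are.

Things in the scene. Friction and masses are not known exactly. Their poses are not given: they have to be found in the camera images.
- engraver: Fixed bench engraver: red base, aluminium posts, clear sides, rear and roof, red gantry, steel spindle. Origin on the table, mid-front, in the plane of the closed guard's front face; x points into the machine, y left, z up. Inside 310 wide, 280 deep, roof at z 290 mm; front posts 22 mm, 520 tall, at y +-168. Spindle: x 165 to 225, |y| < 45, cutter tip at z 140 mm. Low clamps beyond x 200.
- guard (a joint): Lift of the clear sliding front guard, m: 0 closed, 0.25 top stop, straight up. Closed it spans z 14 to 288 mm (yellow lower edge), 312 wide, 10 thick, so the gap under it is 0.014 + this value. It weighs 7 N, friction 4 N; a swinging counterweight (left side) loads it when low and carries it when high: about 13 N starts it, let go below 0.14 it slides shut, from 0.17 up it stays.
- guard_grip (a point): Holding point in the black lug on the guard's front; moves with the guard. The lug is a solid block 24 mm wide (y), 36 tall (z), standing out 50 (to -x) from the guard's face. The point is at mid-width and mid-height, 32 mm out from the face, 18 in from the lug's end, 95 mm above the table when closed. Axes as the engraver's.
- bed_front (a point): Point on the top of the engraver's flat bed (12.5 mm above the table), 70 mm inside the guard, on the centre line; the bracket starts within about 35 mm of it. Axes as the engraver's.
- bracket: Loose orange plastic bracket, about 0.25 kg, standing on the engraver's bed behind the guard. Base plate 70 (x) x 110 (y) x 15 mm; on its middle an upright round-topped fin, 60 mm long (x), 22 mm thick (y), up to 72 mm above the underside, with a dark bore shown in it 42 mm up. Origin: centre of the underside; z up.
- tray: Fixed shallow blue open tray, 160 (x) x 200 (y) x 30 mm outside, walls and floor 5 mm. Origin: centre of the underside. It stands on one side of the engraver, left or right.
- toolcase: Bystander: closed grey and black case 170 (x) x 130 (y) x 50 mm, on the side of the engraver away from the tray. Origin: centre of the underside.
- monitor: Bystander: small black screen with blue picture, 160 mm wide, 115 mm tall, on a 50 x 150 mm foot. Origin: centre of the underside.
- oil_bottle: Bystander: white bottle with red cap, 60 mm across, 150 mm tall. Origin: centre of the underside.
- spanner: Bystander: flat steel spanner 150 mm long lying on the table. Origin: its middle, underneath; x along it.
Not all that is in view belongs to the job. There is more than one size of the bracket; the job needs the smallest.

How it is judged:
By the outcome, as a careful person would: the job done as asked, in the order asked, and still so for the second after the job is handed in, with the robot touching nothing.
It also fails if it takes over 70 s, if anything falls off the work surface, if the arm or the gripper's body presses on something with over 40 N, if the wrist force passes 120 N, or if a joint passes its speed limit or range.

## Working session

There is one attempt and no reset: what is moved stays moved. The work goes in short steps, Python scripts to look and compute and a tool call to move; the robot and the scene stay as the last step left them, time stands still between calls to the robot, and variables do not carry over. Pictures are saved under pics/ and viewed, and the job is handed in when it is done.

Besides the shell and the picture viewer there is one more tool, called as name(argument=value, ...) on one line, values as JSON. play_rows: Moves the arm, as the interface text tells. Its arguments: {"type":"object","properties":{"motion":{"type":"array","items":{"type":"number"}}},"required":["motion"]}

```bash
ls; mkdir -p pics
cat > h.py <<'E'
import numpy as np, cv2
from bench import arm
def save(name,fn):
    im,d=arm.get_image(name); cv2.imwrite('pics/'+fn+'.png',cv2.cvtColor(im,cv2.COLOR_RGB2BGR)); np.savez('pics/'+fn+'.npz',im=im,d=d); return im,d
def K(name):
    c=arm.camera_info(name); f=200/np.tan(np.radians(c['fovy'])/2); return c,f
def ray(name,u,v,c=None):
    c,f=K(name) if c is None else (c,200/np.tan(np.radians(c['fovy'])/2))
    A=np.array([[f,0,c['cx']],[0,f,c['cy']],[0,0,1]])
    xd=(u-c['cx'])/f; yd=(v-c['cy'])/f
    x,y=xd,yd
    for _ in range(20):
        s=1+c['k1']*(x*x+y*y); x,y=xd/s,yd/s
    R=np.array(c['R']);t=np.array(c['t'])
    return -R.T@t, R.T@np.array([x,y,1.]),R,t
def at_z(name,u,v,z):
    o,d,_,_=ray(name,u,v); return o+d*(z-o[2])/d[2]
def at_d(name,u,v,dep):
    o,d,_,_=ray(name,u,v); return o+d*dep
def proj(name,X):
    c,f=K(name); p=np.array(c['R'])@np.array(X,float)+np.array(c['t']); x,y=p[:2]/p[2]; s=1+c['k1']*(x*x+y*y)
    return np.array([c['cx']+f*x*s,c['cy']+f*y*s])
E
python3 - <<'E'
from h import *
print(arm.read_state(), arm.grip_depth)
for n in ['side','top','wrist']:
    save(n,n+'0'); print(n,arm.camera_info(n))
E
```

```text
pics
{'clock': 0.0, 'joints': array([ 1.54160979e+00,  3.85580088e-01,  6.61436850e-03, -5.39180456e-04,
       -1.19399479e+00, -2.58607707e-01]), 'joint_vel': array([ 1.43923021e-04, -7.77280856e-05, -1.11992340e-03,  1.04004863e-03,
        4.30180230e-04, -9.32727479e-04]), 'joint_efforts': array([ 3.27971811e-04, -3.92290628e+01,  1.88403010e+01,  4.18652639e+00,
       -4.65450576e-03, -2.77437657e-06]), 'position': array([177.19877504, 598.73715324, 230.19693401]), 'ee_rot': array([ 9.89649783e-01, -1.43499387e-01, -1.25067791e-04,  1.10366104e-03]), 'contact_force': array([ 0.77986758,  0.0099254 , -0.33136902]), 'wrist_torque': array([-0.01827589,  0.01904734, -0.0189299 ]), 'gripper_width': 85.47747891483093} 18.700000000000003
side {'fovy': 46.962418373598496, 'cx': 323.70179505417167, 'cy': 195.64327038554626, 'k1': -0.03757045041264526, 'R': array([[ 0.60767129, -0.79398492, -0.01798742],
       [-0.61429741, -0.45555244, -0.64429082],
       [ 0.50336298,  0.40256666, -0.76456903]]), 't': array([-284.05941856,  369.53268543, 1241.91801165])}
top {'fovy': 50.550717279050176, 'cx': 315.7433468974689, 'cy': 195.7902114912804, 'k1': -0.08001095485389735, 'R': array([[-0.00822479, -0.99956855, -0.02819687],
       [-0.98130916,  0.01348968, -0.19196448],
       [ 0.19226202,  0.02609098, -0.98099673]]), 't': array([  28.43514817,  495.79942489, 1122.788059  ])}
wrist {'fovy': 69.44620925821717, 'cx': 321.1753494028389, 'cy': 201.94820100421026, 'k1': -0.0009485426950344605, 'R': array([[-0.28335975, -0.95901293,  0.00120611],
       [-0.91313587,  0.27018836,  0.30525585],
       [-0.29307019,  0.08539588, -0.95226961]]), 't': array([624.15933482, -38.93343413, 378.9155658 ])}
```

View pics/side0.png

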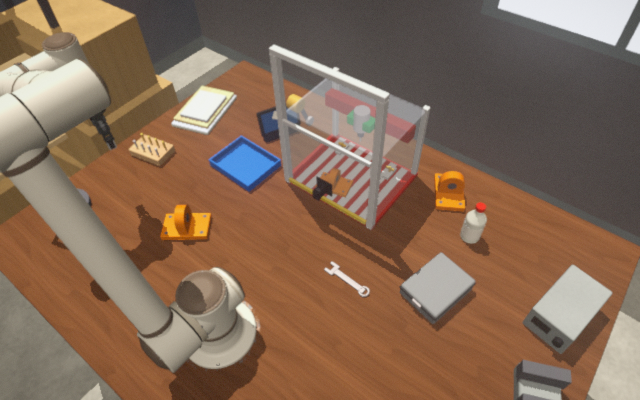

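View pics/top0.png

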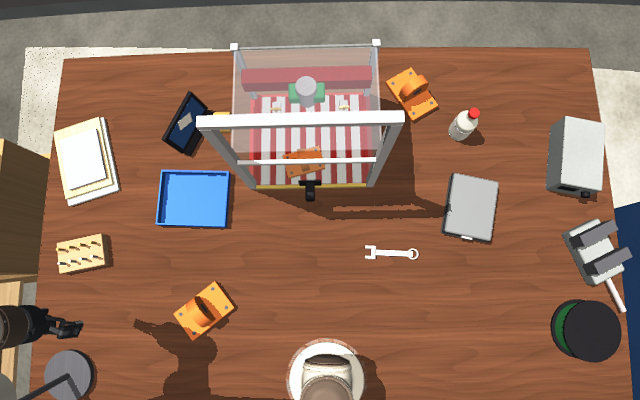

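View pics/wrist0.png

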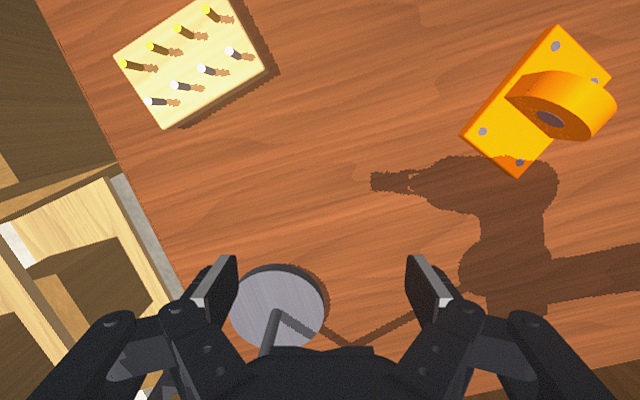

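Bracket candidates in the top view: (303,160) inside the engraver, (205,310) on the left front, and (412,93) on the right behind. The one behind the guard fits the task description. I'll measure all of them and enlarge a crop.

Run:
```python
from h import *
for n in ['top','side']:
    for th in ['guard_grip','bed_front','bracket','tray','engraver','toolcase','monitor','oil_bottle','spanner']:
        r=arm.place_of(th,n)
        print(n,th,[(np.round(q['uv'],1).tolist(),round(q['confidence'],2)) for q in r][:4])
z=np.load('pics/top0.npz')['im'][100:220,180:420]; z2=np.load('pics/side0.npz')['im'][40:240,250:450]
a=cv2.resize(z,None,fx=3,fy=3,interpolation=cv2.INTER_CUBIC)
cv2.imwrite('pics/c_top.png',a[:,:,::-1]); cv2.imwrite('pics/c_side.png',cv2.resize(z2,None,fx=3,fy=3,interpolation=cv2.INTER_CUBIC)[:,:,::-1])
```

```text
top guard_grip [([304.3, 193.9], 0.69)]
top bed_front [([312.4, 165.7], 0.91)]
top bracket [([410.5, 96.9], 0.94), ([204.9, 311.4], 0.79), ([305.2, 163.7], 0.61), ([306.7, 193.0], 0.43)]
top tray [([196.1, 199.7], 0.64)]
top engraver [([311.1, 189.9], 0.6)]
top toolcase [([465.0, 209.3], 0.97)]
top monitor [([195.6, 128.7], 0.97)]
top oil_bottle [([459.3, 128.4], 0.59)]
top spanner [([390.2, 254.7], 0.71)]
side guard_grip [([319.6, 193.1], 0.74)]
side bed_front [([338.0, 184.0], 0.97), ([317.2, 190.0], 0.2)]
side bracket [([186.1, 226.7], 0.88), ([447.1, 191.7], 0.65)]
side tray [([244.9, 164.5], 0.72)]
side engraver [([325.1, 208.8], 0.58)]
side toolcase [([436.3, 286.6], 0.73)]
side monitor [([283.2, 131.2], 0.56), ([244.1, 163.6], 0.47)]
side oil_bottle [([470.0, 231.4], 0.76), ([243.2, 163.0], 0.32)]
side spanner [([349.4, 279.7], 0.52)]
```

View pics/c_top.png

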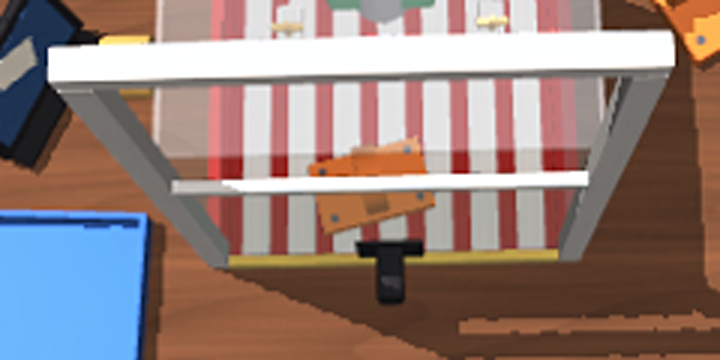

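View pics/c_side.png

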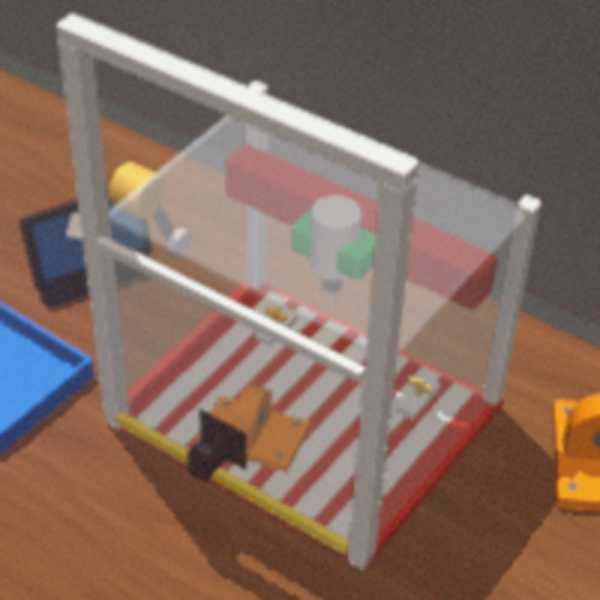

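The crops show the orange bracket behind the guard, turned a little, with the lug at top-view px (310,195) and side-view px (318,192). Next I'll fit the poses from depth.

```bash
cat >> h.py <<'E'
def cloud(name,d,c=None):
    c=arm.camera_info(name) if c is None else c
    f=200/np.tan(np.radians(c['fovy'])/2)
    A=np.array([[f,0,c['cx']],[0,f,c['cy']],[0,0,1]])
    v,u=np.mgrid[0:400,0:640]
    xd=(u-c['cx'])/f; yd=(v-c['cy'])/f; x,y=xd.copy(),yd.copy()
    for _ in range(20):
        s=1+c['k1']*(x*x+y*y); x,y=xd/s,yd/s
    P=np.stack([x*d,y*d,d],-1)-np.array(c['t'])
    W=P@np.array(c['R']); W[d<=0]=np.nan; return W
E
python3 - <<'E'
from h import *
Wt=cloud('top',np.load('pics/top0.npz')['d']); Ws=cloud('side',np.load('pics/side0.npz')['d'])
it=np.load('pics/top0.npz')['im'].astype(int); is_=np.load('pics/side0.npz')['im'].astype(int)
def rect(p):
    r=cv2.minAreaRect(p[:,:2].astype(np.float32)); return np.round(r[0],1),np.round(r[1],1),round(r[2],2)
for n,W in (('top',Wt),('side',Ws)):
    z=W[...,2]
    for (lo,hi) in ((500,540),):
        m=(z>lo)&(z<hi)&(W[...,0]>300)&(abs(W[...,1])<350); p=W[m]
        print(n,'bar',m.sum(),np.median(p[:,2]),rect(p))
        A=np.polyfit(p[:,1],p[:,0],1); print('dx/dy',A[0],np.degrees(np.arctan(A[0])))
for n,W,im in (('top',Wt,it),('side',Ws,is_)):
    o=(im[...,0]>150)&(im[...,0]>im[...,1]*1.35)&(im[...,1]>im[...,2]*1.4)&(im[...,2]<90)
    k,lab,st,ce=cv2.connectedComponentsWithStats(o.astype(np.uint8))
    for i in range(1,k):
        if st[i,4]>60:
            p=W[lab==i]; p=p[np.isfinite(p[:,0])]
            if len(p): print(n,'orange',ce[i].round(),st[i,4],np.nanmedian(p,0).round(),'z',np.nanpercentile(p[:,2],[2,98]).round(),rect(p))
    b=(im[...,2]>150)&(im[...,0]<90)
    k,lab,st,ce=cv2.connectedComponentsWithStats(b.astype(np.uint8))
    for i in range(1,k):
        if st[i,4]>300: p=W[lab==i];p=p[np.isfinite(p[:,0])];print(n,'blue',ce[i].round(),rect(p),np.nanpercentile(p[:,2],[2,50,98]).round())
# lug
for n,u,v in (('top',310,196),('top',310,199),('top',310,193),('side',318,192),('side',316,195)):
    W=Wt if n=='top' else Ws; print(n,u,v,W[v,u].round(1))
for n,a,b in (('top',(256,187.3),(366,184.7)),):
    print(at_z(n,*a,20).round(1),at_z(n,*b,20).round(1))
E
```

```text
top bar 3054 518.2512061420074 (array([538.5,  37.4]), array([ 23.7, 358.3]), 0.31)
dx/dy -0.006511458700157962 -0.3730738293882353
side bar 1389 516.8860238676541 (array([536.9,  37.9]), array([ 28.5, 359.4]), 0.85)
dx/dy -0.012308126899374328 -0.7051681178474524
top orange [454.  69.] 3527 [ 933. -327.    2.] z [-4. 92.] (array([ 854.8, -512.9]), array([240.8, 675.1]), 1.58)
top orange [146.  76.] 4459 [891. 553.   1.] z [-4.  6.] (array([892. , 564.5]), array([157.7, 565.1]), 0.29)
top orange [72. 76.] 127 [911. 811.   1.] z [-4.  6.] (array([910. , 797.9]), array([25.8, 88.7]), 1.66)
top orange [486.  77.] 662 [ 868. -498.    1.] z [-4.  6.] (array([ 868.9, -523.4]), array([ 31.7, 361.5]), 0.1)
top orange [582.  79.] 118 [ 867. -812.    1.] z [-4.  6.] (array([ 868.2, -804. ]), array([80. , 22.4]), 87.24)
top orange [551.  85.] 88 [ 844. -706.    1.] z [-2.  7.] (array([ 842.8, -707.9]), array([92.2, 16.7]), 84.64)
top orange [459.  88.] 208 [ 834. -415.    1.] z [-4.  5.] (array([ 833.1, -415.3]), array([ 19.6, 179.3]), 3.74)
top orange [513.  89.] 365 [ 828. -574.    1.] z [-3.
[... 12898 characters left out ...]
  6.] (array([  32. , -196.6]), array([ 20.8, 120.1]), 3.82)
side orange [141. 377.] 102 [-209.   71.    1.] z [-4.  5.] (array([-208.1,   71.6]), array([143.3,   5. ]), 89.37)
side orange [269. 375.] 162 [  -7. -180.    0.] z [-5.  6.] (array([  -8. , -199.1]), array([118.6,  21.5]), 83.56)
side orange [299. 393.] 63 [   8. -277.   -0.] z [-5.  4.] (array([   8.5, -274.8]), array([52.9,  8.5]), 85.32)
side blue [245. 163.] (array([498.7, 377.3]), array([205.7, 164.7]), 87.31) [ 1.  7. 33.]
top 310 196 [482.6  36.2 115.4]
top 310 199 [476.4  36.6 106.2]
top 310 193 [491.1  36.2 113. ]
side 318 192 [478.   27.4 115.7]
side 316 195 [471.3  30.3 105.8]
[528.8 194.5  20. ] [ 531.8 -119.4   20. ]
```

```bash
cat >> h.py <<'E'
from scipy.spatial.transform import Rotation as Ro
def tool(tilt,yaw):  # tilt: deg below horizontal of tool z, heading yaw deg
    t=np.radians(tilt); z=np.array([np.cos(t),0,-np.sin(t)]); y=np.array([0,-1.,0]); x=np.cross(y,z)
    return Ro.from_euler('z',yaw,degrees=True)*Ro.from_matrix(np.c_[x,y,z])
def delta(grasp,tilt,yaw,s=None):
    """shift cm, rotvec deg from current measured pose to have grasp point at grasp"""
    s=s or arm.read_state(); R=tool(tilt,yaw)
    tcp=np.array(grasp,float)+arm.grip_depth*R.as_matrix()[:,2]
    return ((tcp-s['position'])/10).round(2),(R*Ro.from_quat(s['ee_rot']).inv()).as_rotvec(degrees=True).round(2)
def st():
    s=arm.read_state(); R=Ro.from_quat(s['ee_rot']).as_matrix()
    print('t',round(s['clock'],2),'tcp',s['position'].round(1),'grasp',(s['position']-arm.grip_depth*R[:,2]).round(1),'z',R[:,2].round(3),'y',R[:,1].round(3),'F',s['contact_force'].round(1),'w',round(s['gripper_width'],1),'j',s['joints'].round(2))
E
python3 - <<'E'
from h import *
print([a for a in dir(arm) if a[0]!='_'])
print(delta([420,37,180],45,0.5))
Wt=cloud('top',np.load('pics/top0.npz')['d']); Ws=cloud('side',np.load('pics/side0.npz')['d'])
# tray rim: points z 22-36
for W in (Wt,Ws):
    m=(W[...,2]>22)&(W[...,2]<38)&(abs(W[...,0]-500)<110)&(abs(W[...,1]-377)<125); p=W[m][:,:2].astype(np.float32)
    print(m.sum(),cv2.minAreaRect(p))
E
```

```text
['IKError', 'camera_info', 'get_image', 'grip_depth', 'job_done', 'outline_of', 'place_of', 'read_state']
(array([ 25.58, -56.22,  -6.46]), array([ -6.28, -44.72,  16.1 ]))
605 ((500.73663330078125, 376.4891662597656), (204.12940979003906, 161.41326904296875), 88.06588745117188)
455 ((499.3375244140625, 378.4636535644531), (210.06373596191406, 166.90304565429688), 87.88355255126953)
```

play_rows(motion=[100,3,-5,1,-1.2,-9,3.2,100,7,-10.5,1,-2.5,-18,6.4,100,11,-16,1,-3.8,-27,9.6,100,14,-22,1,-5,-36,12.8,100,17,-28,1,-6.3,-44.7,16.1])

```text
clock: 1.68
position: [335.7, 346.6, 243.0]
ee_rot: [0.928, -0.002, 0.372, -0.002]
contact_force: [1.2, -1.1, 2.7]
gripper_width: 85.2
```

Run:
```python
from h import *
st(); print(delta([420,37,180],45,0.5))
```

```text
t 1.68 tcp [335.7 346.6 243. ] grasp [322.8 346.6 256.5] z [ 0.691  0.001 -0.723] y [-0.003 -1.    -0.005] F [ 1.2 -1.1  2.7] w 85.2 j [ 1.39  0.01 -0.96  1.16 -0.84 -0.74]
(array([  9.75, -30.95,  -7.62]), array([-0.27, -1.28,  0.67]))
```

play_rows(motion=[100,2.5,-6,0,0,0,0,100,5,-12,0,0,0,0,100,7,-18.5,-1,0,0,0,100,8.5,-25,-2,0,0,0,100,9.5,-31,-3,0,-1,0.5])

```text
clock: 2.3
position: [452.1, 102.2, 282.6]
ee_rot: [0.933, -0.001, 0.361, 0.001]
contact_force: [1.4, 0.2, -0.3]
gripper_width: 85.5
```

Run:
```python
from h import *
st(); print(delta([430,37,157],45,0.5)); print(delta([492.5,37,95],45,0.5))
save('wrist','w1'); 
for th in ['guard_grip','bracket']: print(arm.place_of(th,'wrist'))
```

```text
t 2.3 tcp [452.1 102.2 282.6] grasp [439.5 102.2 296.5] z [ 0.673 -0.002 -0.739] y [-0.003 -1.     0.   ] F [ 1.4  0.2 -0.3] w 85.5 j [ 0.49 -0.23 -1.07  1.4  -0.33 -0.2 ]
(array([ -0.89,  -6.51, -13.89]), array([ 0.03, -2.67,  0.65]))
(array([  5.36,  -6.51, -20.09]), array([ 0.03, -2.67,  0.65]))
[{'uv': [377.1, 267.0], 'confidence': 0.61}]
[]
```

View pics/w1.png

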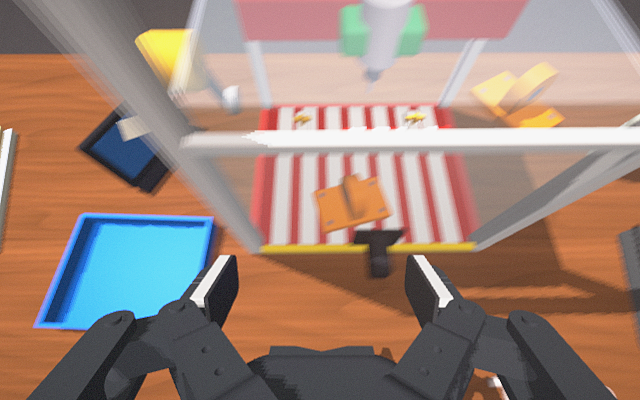

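```bash
cat > kin.py <<'E'
import numpy as np, itertools
from scipy.optimize import least_squares
from scipy.spatial.transform import Rotation as Ro
def fk(j,p,s4,s6,order=0):
    h,a1,L2,a3,d4,e0,e5,d6,ex=p
    rz=lambda a:Ro.from_euler('z',a); ry=lambda a:Ro.from_euler('y',a); rx=lambda a:Ro.from_euler('x',a)
    R=rz(j[0]); P=R.apply([0,0,h])+R.apply([a1,e0,0])
    R=R*ry(j[1]); P=P+R.apply([0,0,L2])
    R=R*ry(-j[2]); P=P+R.apply([d4,0,a3])
    R=R*rx(s4*j[3]); P=P+R.apply([0,e5,0])
    R=R*ry(-j[4]); P=P+R.apply([d6,0,ex])
    R=R*rx(s6*j[5])
    # tool frame at zero: z_tool = link x
    return P,R
E
cat > fit.py <<'E'
from kin import *
import json,sys
D=[([1.54160979e+00,3.85580088e-01,6.61436850e-03,-5.39180456e-04,-1.19399479e+00,-2.58607707e-01],[177.19877504,598.73715324,230.19693401],[9.89649783e-01,-1.43499387e-01,-1.25067791e-04,1.10366104e-03]),
([1.39,0.01,-0.96,1.16,-0.84,-0.74],[335.7,346.6,243.0],[.928,-.002,.372,-.002])]
try: D+= [tuple(json.loads(l)) for l in open('log.txt')]
except Exception as e: print(e)
for s4,s6 in itertools.product((1,-1),(1,-1)):
    # orientation: const C
    Cs=[fk(d[0],np.zeros(9),s4,s6)[1].inv()*Ro.from_quat(d[2]) for d in D]
    spread=[(Cs[0].inv()*c).magnitude() for c in Cs]
    print(s4,s6,np.round(spread,3), Cs[0].as_matrix().round(2).tolist() if max(spread)<.1 else '')
E
python3 - <<'E'
import json
from bench import arm
s=arm.read_state(); open('log.txt','a').write(json.dumps([list(map(float,s[k])) for k in ('joints','position','ee_rot')])+'\n')
E
python3 fit.py
```

```text
1 1 [0.    1.753 2.912] 
1 -1 [0.    2.313 2.805] 
-1 1 [0.    0.965 0.113] 
-1 -1 [0.    0.008 0.   ] [[-0.0, -0.0, 1.0], [-1.0, 0.0, -0.0], [-0.0, -1.0, -0.0]]
```

```bash
cat >> fit.py <<'E'
w=[1 if len(str(d[0][0]))>6 else .15 for d in D]
p0=np.array([250,0,400,0,400,0,-100,250,0.])
def res(p): return np.concatenate([wi*(fk(d[0],p,-1,-1)[0]-d[1]) for d,wi in zip(D,w)]+[(p-p0)*np.array([.003,.1,.003,.03,.003,.03,.003,.003,.1])])
r=least_squares(res,p0); print(r.x.round(1)); print([ (fk(d[0],r.x,-1,-1)[0]-d[1]).round(1).tolist() for d in D])
E
python3 fit.py|tail -2
```

```text
[ 173.1   -0.6  560.2   -5.2  425.1   -0.6 -159.2  299.8    1.2]
[[0.0, -0.0, 0.0], [0.2, 0.4, 3.2], [-0.0, 0.0, -0.1]]
```

```bash
cat > ik.py <<'E'
from kin import *
P=np.array([173.1,-.6,560.2,-5.2,425.1,-.6,-159.2,299.8,1.2])
C=Ro.from_matrix(np.array([[0,0,1.],[-1,0,0],[0,-1,0]]))
lo=np.array([-3.14,-1.21,-1.07,-3.16,-2.99,-3.1]);hi=np.array([3.14,2.06,1.41,2.05,-.16,3.1])
def tool(tilt,yaw,flip=0):
    t=np.radians(tilt); z=np.array([np.cos(t),0,-np.sin(t)]); y=np.array([0,-1.,0]) ;x=np.cross(y,z)
    R=Ro.from_euler('z',yaw,degrees=True)*Ro.from_matrix(np.c_[x,y,z])
    return R*Ro.from_euler('z',180,degrees=True) if flip else R
def ik(grasp,R,seeds=None,n=24):
    tcp=np.array(grasp,float)+18.7*R.as_matrix()[:,2]
    out=[]
    rng=np.random.default_rng(0)
    for k in range(n):
        s=rng.uniform(lo,hi) if (seeds is None or k>=len(seeds)) else np.clip(seeds[k],lo+1e-3,hi-1e-3)
        def f(j):
            p,Q=fk(j,P,-1,-1); return np.r_[(p-tcp)/100,(R.inv()*(Q*C)).as_rotvec()]
        r=least_squares(f,s,bounds=(lo,hi),xtol=1e-10,ftol=1e-10,max_nfev=80)
        if r.cost<1e-6 and not any(np.abs(r.x-o).max()<.02 for o in out): out.append(r.x)
    return out
E
python3 - <<'E'
from ik import *
for g in ([492.5,37,95],[492.5,37,330],[420,37,150]):
  for tilt in (15,30,45,60):
    for fl in (0,1):
      o=ik(g,tool(tilt,0.5,fl))
      print(g,tilt,fl,[ (x.round(2).tolist(),'m',round(np.minimum(x-lo,hi-x)[:5].min(),2)) for x in o])
E
```

```text
[492.5, 37, 95] 15 0 []
[492.5, 37, 95] 15 1 []
[492.5, 37, 95] 30 0 [([-0.45, 0.5, -1.03, -2.67, -1.01, -1.59], 'm', np.float64(0.04))]
[492.5, 37, 95] 30 1 [([-0.45, 0.5, -1.03, -2.67, -1.01, 1.55], 'm', np.float64(0.04))]
[492.5, 37, 95] 45 0 [([-0.26, 0.26, -0.73, -2.34, -0.26, -2.17], 'm', np.float64(0.1))]
[492.5, 37, 95] 45 1 [([-0.26, 0.26, -0.73, -2.34, -0.26, 0.97], 'm', np.float64(0.1))]
[492.5, 37, 95] 60 0 []
[492.5, 37, 95] 60 1 []
[492.5, 37, 330] 15 0 [([-0.29, -0.19, -0.69, -2.23, -0.36, -2.37], 'm', np.float64(0.2))]
[492.5, 37, 330] 15 1 [([-0.29, -0.19, -0.69, -2.23, -0.36, 0.77], 'm', np.float64(0.2))]
[492.5, 37, 330] 30 0 []
[492.5, 37, 330] 30 1 []
[492.5, 37, 330] 45 0 []
[492.5, 37, 330] 45 1 []
[492.5, 37, 330] 60 0 [([0.52, -0.14, -0.65, 0.43, -0.64, 0.77], 'm', np.float64(0.42))]
[492.5, 37, 330] 60 1 [([0.52, -0.14, -0.65, 0.43, -0.64, -2.38], 'm', np.float64(0.42))]
[420, 37, 150] 15 0 []
[420, 37, 150] 15 1 []
[420, 37, 150] 30 0 [([-0.53, 0.15, -1.05, -2.43, -0.74, -1.85], 'm', np.float64(0.02))]
[420, 37, 150] 30 1 [([-0.53, 0.15, -1.05, -2.43, -0.74, 1.29], 'm', np.float64(0.02))]
[420, 37, 150] 45 0 []
[420, 37, 150] 45 1 []
[420, 37, 150] 60 0 []
[420, 37, 150] 60 1 []
```

```bash
cat > scan.py <<'E'
from ik import *
import sys
# jaws-roll free? flips equivalent except j6; use j6-agnostic margin on joints 1-5, and either flip
S=[[-.45,.5,-1.03,-2.67,-1.01,-1.59],[-.26,.26,-.73,-2.34,-.26,-2.17],[-.29,-.19,-.69,-2.23,-.36,-2.37],[.52,-.14,-.65,.43,-.64,.77],[.49,-.23,-1.07,1.4,-.33,-.2],[.5,.3,-.3,.8,-1,.5],[-.4,.4,-.5,-2.6,-1.3,-1.6],[.5,.5,-.3,.3,-1.2,0]]
def best(g,tilt,yaw):
    o=ik(g,tool(tilt,yaw),seeds=S,n=9)
    r={}
    for x in o:
        b='A' if x[0]<0.1 else 'B'
        m=np.minimum(x-lo,hi-x)[:5].min()
        if m>r.get(b,(-1,))[0]: r[b]=(m,x)
    return r
if __name__=='__main__':
    for yaw in (-30,-15,0,15,30):
        for tilt in (0,15,30,45,60,70,80):
            row=[]
            for z in (95,175,255,330):
                b=best([492,37,z],tilt,yaw); row.append(' '.join(f"{k}{v[0]:.2f}" for k,v in sorted(b.items())) or '-')
            print(yaw,tilt,row)
E
time python3 scan.py
```

```text
-30 0 ['-', '-', '-', '-']
-30 15 ['-', '-', '-', '-']
-30 30 ['-', '-', '-', 'B0.03']
-30 45 ['-', '-', 'B0.04', 'B0.18']
-30 60 ['-', 'B0.08', 'B0.25', 'B0.41']
-30 70 ['B0.08', 'B0.27', 'B0.44', 'B0.59']
-30 80 ['B0.32', 'B0.48', 'B0.61', 'B0.75']
-15 0 ['-', '-', '-', '-']
-15 15 ['-', '-', '-', '-']
-15 30 ['-', '-', '-', '-']
-15 45 ['A0.00', '-', '-', 'B0.11']
-15 60 ['-', 'B0.03', 'B0.21', 'B0.39']
-15 70 ['-', 'B0.25', 'B0.43', 'B0.58']
-15 80 ['B0.29', 'B0.48', 'B0.61', 'B0.75']
0 0 ['A0.01', '-', '-', 'A0.11']
0 15 ['-', '-', 'A0.15', 'A0.20']
0 30 ['A0.04', 'A0.21', '-', '-']
0 45 ['A0.11', '-', '-', '-']
0 60 ['-', '-', 'B0.23', 'B0.42']
0 70 ['-', 'B0.24', 'B0.45', 'B0.60']
0 80 ['B0.29', 'B0.50', 'B0.63', 'B0.76']
15 0 ['A0.17', 'A0.12', 'A0.17', 'A0.28']
15 15 ['A0.13', 'A0.19', 'A0.33', 'A0.38']
15 30 ['A0.24', 'A0.37', '-', '-']
15 45 ['A0.07', '-', '-', '-']
15 60 ['-', '-', 'B0.25', 'B0.48']
15 70 ['-', 'B0.27', 'B0.51', 'B0.66']
15 80 ['B0.31', 'B0.53', 'B0.65', 'B0.79']
30 0 ['A0.34', 'A0.32', 'A0.35', 'A0.43']
30 15 ['A0.34', 'A0.37', 'A0.46', 'A0.56']
30 30 ['A0.42', 'A0.49', 'A0.44', 'A0.37']
30 45 ['A0.27', 'A0.21', 'B0.22', 'B0.33']
30 60 ['B0.07', 'B0.19', 'B0.39', 'B0.58']
30 70 ['B0.16', 'B0.37', 'B0.58', 'B0.73']
30 80 ['B0.35', 'B0.56', 'B0.68', 'B0.81']
real	0m26.657s
user	0m26.465s
sys	0m0.111s
```

```bash
cat > scan2.py <<'E'
from scan import *
for nm,pts in (('brk',([600,45,68],[600,45,100],[520,30,110],[450,15,120])),('tray',([500,377,60],[500,377,140],[450,300,160]))):
    for yaw in ((0,15,30) if nm=='brk' else (0,15,30,60,90)):
        for tilt in (15,30,45,60,70):
            row=[]
            for g in pts:
                b=best(g,tilt,yaw); row.append(' '.join(f"{k}{v[0]:.2f}" for k,v in sorted(b.items())) or '-')
            print(nm,yaw,tilt,row)
E
python3 scan2.py
```

```text
brk 0 15 ['A0.18', 'A0.18', 'A0.01', '-']
brk 0 30 ['A0.26', 'A0.29', 'A0.13', 'A0.02']
brk 0 45 ['A0.10', '-', '-', '-']
brk 0 60 ['-', '-', '-', '-']
brk 0 70 ['-', 'B0.06', '-', '-']
brk 15 15 ['A0.36', 'A0.36', 'A0.21', 'A0.09']
brk 15 30 ['A0.46', 'A0.49', 'A0.34', 'A0.23']
brk 15 45 ['A0.02', '-', '-', '-']
brk 15 60 ['-', '-', '-', '-']
brk 15 70 ['B0.06', 'B0.16', 'B0.08', 'B0.05']
brk 30 15 ['A0.55', 'A0.55', 'A0.40', 'A0.29']
brk 30 30 ['A0.59', 'A0.54', 'A0.49', 'A0.38']
brk 30 45 ['A0.24', '-', 'A0.26', 'A0.31']
brk 30 60 ['B0.12', 'B0.15', 'B0.12', 'B0.11']
brk 30 70 ['B0.22', 'B0.28', 'B0.23', 'B0.21']
tray 0 15 ['-', '-', '-']
tray 0 30 ['-', '-', '-']
tray 0 45 ['-', '-', '-']
tray 0 60 ['B0.13', 'B0.25', 'B0.14']
tray 0 70 ['B0.16', 'B0.37', 'B0.35']
tray 15 15 ['-', '-', '-']
tray 15 30 ['-', '-', '-']
tray 15 45 ['-', '-', '-']
tray 15 60 ['-', 'B0.05', '-']
tray 15 70 ['B0.01', 'B0.28', 'B0.25']
tray 30 15 ['B0.21', 'B0.22', 'A0.08']
tray 30 30 ['B0.25', 'B0.33', 'B0.26']
tray 30 45 ['B0.16', '-', '-']
tray 30 60 ['-', '-', '-']
tray 30 70 ['-', 'B0.24', 'B0.22']
tray 60 15 ['B0.56', 'B0.58', 'A0.46']
tray 60 30 ['B0.56', 'B0.44', 'B0.52']
tray 60 45 ['B0.19', 'B0.16', 'B0.22']
tray 60 60 ['B0.08', 'B0.19', 'B0.21']
tray 60 70 ['B0.21', 'B0.37', 'B0.37']
tray 90 15 ['B0.91', 'B0.91', 'B0.77']
tray 90 30 ['B0.83', 'B0.85', 'B0.79']
tray 90 45 ['B0.62', 'B0.68', 'B0.73']
tray 90 60 ['B0.50', 'B0.60', 'B0.62']
tray 90 70 ['B0.48', 'B0.62', 'B0.62']
```

```bash
cat > scan3.py <<'E'
from scan import *
import scan
rng=np.random.default_rng(1)
scan.S=[[-.45,.5,-1.03,-2.67,-1.01,-1.59],[-.26,.26,-.73,-2.34,-.26,-2.17],[-.29,-.19,-.69,-2.23,-.36,-2.37],[-.4,.2,-.9,-2.5,-.6,-2],[-.3,0,-.8,-2.3,-.4,-2.2],[-.4,.5,-1,-2.9,-1.3,-1.6],[-.3,.2,-.6,-1.8,-.2,-2.6],[-.35,0,-.5,-1.5,-.3,-2.6]]
for yaw in (0.5,5,10):
    for tilt in (5,10,15,20,25,30,35,40):
        row=[]
        for z in (95,135,175,215,255,295,330):
            b=best([489,37,z],tilt,yaw); row.append(' '.join(f"{k}{v[0]:.2f}" for k,v in sorted(b.items())) or '-')
        print(yaw,tilt,row)
E
python3 scan3.py
```

```text
0.5 5 ['-', '-', '-', '-', 'A0.01', 'A0.10', 'A0.18']
0.5 10 ['-', '-', '-', '-', 'A0.08', 'A0.18', 'A0.27']
0.5 15 ['-', '-', '-', 'A0.06', 'A0.15', 'A0.27', 'A0.20']
0.5 20 ['-', '-', 'A0.04', 'A0.13', 'A0.25', 'A0.15', '-']
0.5 25 ['-', 'A0.04', 'A0.12', 'A0.23', 'A0.13', '-', '-']
0.5 30 ['A0.04', 'A0.11', 'A0.21', 'A0.12', '-', '-', '-']
0.5 35 ['A0.10', 'A0.20', 'A0.11', '-', '-', '-', '-']
0.5 40 ['A0.19', 'A0.11', '-', '-', '-', '-', '-']
5 5 ['A0.02', '-', '-', 'A0.01', 'A0.07', 'A0.16', 'A0.24']
5 10 ['-', '-', 'A0.00', 'A0.06', 'A0.14', 'A0.23', 'A0.32']
5 15 ['-', 'A0.00', 'A0.04', 'A0.12', 'A0.21', 'A0.32', 'A0.22']
5 20 ['A0.00', 'A0.04', 'A0.11', 'A0.20', 'A0.31', 'A0.16', '-']
5 25 ['A0.04', 'A0.10', 'A0.18', 'A0.29', 'A0.13', '-', '-']
5 30 ['A0.10', 'A0.17', 'A0.28', 'A0.10', '-', '-', '-']
5 35 ['A0.17', 'A0.27', 'A0.08', '-', '-', '-', '-']
5 40 ['A0.27', 'A0.06', '-', '-', '-', '-', '-']
10 5 ['A0.08', 'A0.05', 'A0.05', 'A0.08', 'A0.14', 'A0.22', 'A0.29']
10 10 ['A0.06', 'A0.05', 'A0.07', 'A0.13', 'A0.20', 'A0.29', 'A0.37']
10 15 ['A0.06', 'A0.07', 'A0.12', 'A0.19', 'A0.27', 'A0.37', 'A0.28']
10 20 ['A0.07', 'A0.11', 'A0.18', 'A0.26', 'A0.35', 'A0.22', '-']
10 25 ['A0.11', 'A0.17', 'A0.25', 'A0.35', 'A0.18', '-', '-']
10 30 ['A0.17', 'A0.24', 'A0.34', 'A0.14', '-', '-', '-']
10 35 ['A0.24', 'A0.31', 'A0.10', '-', '-', '-', '-']
10 40 ['A0.28', 'A0.07', '-', '-', '-', '-', '-']
```

```bash
cat >> ik.py <<'E'
def toolr(tilt,yaw,roll): return tool(tilt,yaw)*Ro.from_euler('z',roll,degrees=True)
def show(j):
    p,Q=fk(j,P,-1,-1); M=(Q*C).as_matrix(); return p.round(0),M[:,2].round(2),M[:,1].round(2)
E
cat > path.py <<'E'
from ik import *
S=[[-.5,.5,-1,-2.6,-1.1,-.4],[-.4,.2,-.9,-2.3,-.6,-.4],[-.5,.2,-.9,-2.3,-.8,1.2],[-.5,.2,-.9,-2.3,-.8,-2]]
for roll in (90,-90):
  for g in ([419,3,97],[492,37,97],[492,37,330]):
    print(roll,g,[x.round(2).tolist() for x in ik(g,toolr(0,25,roll),seeds=S,n=4)])
E
python3 path.py
```

```text
90 [419, 3, 97] [[-0.83, 1.07, -0.85, -1.85, -1.67, -2.81]]
90 [492, 37, 97] [[-0.63, 0.97, -0.79, -2.06, -1.66, -2.98]]
90 [492, 37, 330] [[-0.58, 0.07, -0.69, -1.97, -1.18, 2.4]]
-90 [419, 3, 97] [[-0.83, 1.07, -0.85, -1.85, -1.67, 0.33]]
-90 [492, 37, 97] [[-0.63, 0.97, -0.79, -2.06, -1.66, 0.17]]
-90 [492, 37, 330] [[-0.58, 0.07, -0.69, -1.97, -1.18, -0.74]]
```

```bash
cat >> ik.py <<'E'
def links(j,p=None):
    p=P if p is None else p
    h,a1,L2,a3,d4,e0,e5,d6,ex=p
    rz=lambda a:Ro.from_euler('z',a); ry=lambda a:Ro.from_euler('y',a); rx=lambda a:Ro.from_euler('x',a)
    R=rz(j[0])*ry(j[1]); E=rz(j[0]).apply([a1,e0,h])+R.apply([0,0,L2]); R=R*ry(-j[2]); W=E+R.apply([d4,0,a3]); R=R*rx(-j[3]); W2=W+R.apply([0,e5,0])
    return E.round(),W.round(),W2.round()
E
python3 - <<'E'
from ik import *
for j in ([-0.83, 1.07, -0.85, -1.85, -1.67, 0.33],[-0.63, 0.97, -0.79, -2.06, -1.66, 0.17],[-0.58, 0.07, -0.69, -1.97, -1.18, -0.74]): print(links(j),show(j))
S=[[-.63,.97,-.79,-2.06,-1.66,.17]]
for tilt in (0,8,15): 
  for yaw in (25,35,45):
    for x in ik([492,37,97],toolr(tilt,yaw,-90),seeds=S,n=3): print(tilt,yaw,x.round(2),links(x))
E
```

```text
(array([ 331., -363.,  442.]), array([ 229., -252.,   44.]), array([ 165., -116.,   97.])) (array([435.,  13.,  95.]), array([ 0.9 ,  0.43, -0.  ]), array([ 0., -0.,  1.]))
(array([ 373., -272.,  490.]), array([ 304., -222.,   73.]), array([236., -81., 100.])) (array([507.,  49.,  98.]), array([ 0.9 ,  0.43, -0.  ]), array([-0.,  0.,  1.]))
(array([ 32., -22., 732.]), array([ 287., -189.,  435.]), array([236., -81., 329.])) (array([508.,  45., 328.]), array([ 0.9 ,  0.43, -0.  ]), array([ 0.01, -0.01,  1.  ]))
0 25 [-0.63  0.97 -0.79 -2.06 -1.66  0.17] (array([ 372., -275.,  488.]), array([ 304., -224.,   72.]), array([237., -82.,  98.]))
0 35 [-0.62  0.89 -0.67 -1.91 -1.57 -0.01] (array([ 353., -255.,  525.]), array([ 353., -255.,  100.]), array([ 262., -124.,   98.]))
0 45 [-0.59  0.85 -0.55 -1.76 -1.54 -0.17] (array([ 347., -234.,  545.]), array([ 404., -273.,  125.]), array([ 293., -162.,   98.]))
8 25 [-0.63  0.83 -0.81 -2.08 -1.46  0.05] (array([ 331., -244.,  553.]), array([ 306., -225.,  129.]), array([240., -81., 137.]))
8 35 [-0.61  0.76 -0.68 -1.9  -1.39 -0.13] (array([ 315., -221.,  579.]), array([ 357., -250.,  157.]), array([ 264., -122.,  137.]))
8 45 [-0.57  0.73 -0.56 -1.74 -1.38 -0.28] (array([ 313., -203.,  591.]), array([ 408., -263.,  181.]), array([ 295., -159.,  137.]))
15 25 [-0.61  0.69 -0.8  -2.08 -1.27 -0.08] (array([ 290., -202.,  607.]), array([ 316., -220.,  183.]), array([246., -78., 171.]))
15 35 [-0.58  0.64 -0.67 -1.88 -1.22 -0.25] (array([ 280., -183.,  622.]), array([ 367., -239.,  209.]), array([ 270., -118.,  171.]))
15 45 [-0.54  0.63 -0.56 -1.7  -1.24 -0.39] (array([ 283., -169.,  626.]), array([ 415., -247.,  230.]), array([ 300., -154.,  171.]))
```

Run:
```python
from ik import *
S=[[-.26,.26,-.73,-2.34,-.26,-2.17],[-.45,.5,-1.03,-2.67,-1.01,-1.59],[-.29,-.19,-.69,-2.23,-.36,-2.37],[-.53,.15,-1.05,-2.43,-.74,-1.85]]
for yaw in (5,10):
  for g in ([491,37,96],[455,34,120],[425,31,140],[410,30,160]):
    for tilt in (20,28,36):
      print(yaw,g,tilt,[(x.round(2).tolist(),round(np.minimum(x-lo,hi-x).min(),2),links(x)[1][2]) for x in ik(g,tool(tilt,yaw),seeds=S,n=4)])
```

```text
5 [491, 37, 96] 20 [([-0.55, 0.75, -1.06, -2.54, -1.42, -1.43], np.float64(0.01), np.float64(172.0))]
5 [491, 37, 96] 28 [([-0.5, 0.52, -0.99, -2.54, -1.03, -1.61], np.float64(0.08), np.float64(234.0))]
5 [491, 37, 96] 36 [([-0.41, 0.36, -0.88, -2.45, -0.66, -1.83], np.float64(0.19), np.float64(296.0))]
5 [455, 34, 120] 20 []
5 [455, 34, 120] 28 [([-0.56, 0.4, -1.03, -2.44, -0.97, -1.67], np.float64(0.04), np.float64(267.0))]
5 [455, 34, 120] 36 [([-0.42, 0.21, -0.88, -2.31, -0.56, -2.0], np.float64(0.19), np.float64(339.0))]
5 [425, 31, 140] 20 []
5 [425, 31, 140] 28 [([-0.6, 0.26, -1.04, -2.33, -0.88, -1.8], np.float64(0.03), np.float64(305.0))]
5 [425, 31, 140] 36 [([-0.39, 0.08, -0.87, -2.14, -0.45, -2.23], np.float64(0.2), np.float64(385.0))]
5 [410, 30, 160] 20 []
5 [410, 30, 160] 28 [([-0.56, 0.09, -0.99, -2.21, -0.73, -2.01], np.float64(0.08), np.float64(352.0))]
5 [410, 30, 160] 36 [([-0.27, -0.04, -0.81, -1.96, -0.31, -2.53], np.float64(0.15), np.float64(431.0))]
10 [491, 37, 96] 20 [([-0.58, 0.7, -0.99, -2.42, -1.31, -1.49], np.float64(0.08), np.float64(181.0))]
10 [491, 3
[... 345 characters left out ...]
9, -0.91, -1.78], np.float64(0.11), np.float64(282.0))]
10 [455, 34, 120] 36 [([-0.39, 0.2, -0.82, -2.13, -0.54, -2.15], np.float64(0.25), np.float64(356.0))]
10 [425, 31, 140] 20 []
10 [425, 31, 140] 28 [([-0.59, 0.23, -0.96, -2.18, -0.84, -1.92], np.float64(0.11), np.float64(321.0))]
10 [425, 31, 140] 36 [([-0.35, 0.08, -0.81, -1.98, -0.46, -2.37], np.float64(0.26), np.float64(398.0))]
10 [410, 30, 160] 20 [([-0.74, 0.36, -1.07, -2.18, -1.14, -1.7], np.float64(0.0), np.float64(276.0))]
10 [410, 30, 160] 28 [([-0.55, 0.09, -0.93, -2.07, -0.73, -2.12], np.float64(0.14), np.float64(366.0))]
10 [410, 30, 160] 36 [([-0.24, -0.03, -0.78, -1.8, -0.34, -2.64], np.float64(0.18), np.float64(439.0))]
```

```bash
cat > plan.py <<'E'
from ik import *
from scipy.interpolate import PchipInterpolator
from bench import arm
def plan(via,N):
    s=arm.read_state(); j0=s['joints']; J=np.array([j0]+via); k=np.linspace(0,1,len(J)); f=PchipInterpolator(k,J)
    R0=Ro.from_quat(s['ee_rot']); p0=s['position']; q=[]
    prev=(p0,R0)
    for i in range(1,N+1):
        j=f(i/N); p,Q=fk(j,P,-1,-1); R=Q*C
        dj=np.abs(j-f((i-1)/N)).max()
        print(i,'sh',((p-p0)/10).round(1),'rv',(R*R0.inv()).as_rotvec(degrees=True).round(1),'| p',p.round(0),'z',R.as_matrix()[:,2].round(2),'W',links(j)[1],'d',np.linalg.norm(p-prev[0]).round(0),np.degrees((R*prev[1].inv()).magnitude()).round(1),dj.round(2),'j',j.round(2))
        prev=(p,R)
E
python3 - <<'E'
from plan import *
np.set_printoptions(suppress=True,linewidth=250)
plan([[.05,-.15,-.7,-.6,-.7,-1.2],[-.43,.12,-.91,-2.2,-.53,-2.15]],20)
E
```

```text
1 sh [ 1.9 -6.   1.5] rv [ 10.6   0.2 -18.1] | p [472.  39. 297.] z [ 0.66 -0.08 -0.75] W [156.  73. 417.] d 65.0 21.0 0.22 j [ 0.44 -0.23 -1.    1.18 -0.39 -0.3 ]
2 sh [  2.2 -11.3   1.8] rv [ 21.3   1.  -35.5] | p [474. -14. 300.] z [ 0.61 -0.13 -0.78] W [176.  73. 435.] d 53.0 20.4 0.21 j [ 0.4  -0.23 -0.95  0.97 -0.45 -0.41]
3 sh [  1.2 -15.5   0.9] rv [ 31.9   2.6 -52.2] | p [464. -56. 291.] z [ 0.55 -0.15 -0.82] W [194.  72. 451.] d 44.0 19.9 0.21 j [ 0.36 -0.22 -0.89  0.76 -0.5  -0.51]
4 sh [ -0.6 -18.3  -0.7] rv [ 42.3   5.  -68.3] | p [446. -84. 275.] z [ 0.49 -0.13 -0.86] W [210.  68. 466.] d 37.0 19.3 0.21 j [ 0.31 -0.21 -0.84  0.55 -0.55 -0.61]
5 sh [ -2.9 -19.6  -2.9] rv [ 52.5   8.1 -83.8] | p [424. -97. 253.] z [ 0.43 -0.08 -0.9 ] W [226.  62. 478.] d 33.0 18.8 0.2 j [ 0.27 -0.21 -0.8   0.35 -0.6  -0.71]
6 sh [ -5.2 -19.5  -5.1] rv [ 62.4  12.  -98.9] | p [400. -96. 231.] z [ 0.37 -0.   -0.93] W [239.  55. 489.] d 32.0 18.3 0.2 j [ 0.23 -0.2  -0.77  0.15 -0.63 -0.81]
7 sh [ -7.3 -18.2  -7.2] rv [  71.8   16.6 -113.4] | p [379. -83. 210.] z [ 0.34  0.09 -0.94] W [251.  
[... 1557 characters left out ...]
.76 -1.61 -0.65 -1.78]
17 sh [ -3.4  -0.9 -12. ] rv [-23.3 -22.9  48.3] | p [419.  90. 162.] z [ 0.77  0.38 -0.51] W [287. -83. 423.] d 18.0 16.8 0.15 j [-0.28  0.02 -0.79 -1.76 -0.63 -1.87]
18 sh [ -2.1  -2.2 -12.8] rv [-14.4 -19.7  34.1] | p [431.  76. 154.] z [ 0.81  0.29 -0.51] W [280. -96. 403.] d 20.0 16.9 0.15 j [-0.33  0.05 -0.82 -1.91 -0.6  -1.96]
19 sh [ -1.5  -4.  -14.3] rv [ -5.9 -16.   19.7] | p [437.  58. 139.] z [ 0.82  0.18 -0.54] W [ 269. -108.  383.] d 24.0 17.1 0.15 j [-0.38  0.08 -0.86 -2.06 -0.57 -2.06]
20 sh [ -1.8  -6.2 -16.3] rv [  2.2 -11.7   5. ] | p [435.  37. 119.] z [ 0.81  0.08 -0.59] W [ 255. -118.  362.] d 29.0 17.3 0.14 j [-0.43  0.12 -0.91 -2.2  -0.53 -2.15]
```

```bash
cat > plan2.py <<'E'
from ik import *
from scipy.interpolate import PchipInterpolator
from bench import arm
import sys
np.set_printoptions(suppress=True,linewidth=250)
def plan(via,N,frm=0,n=5,log=True):
    """remaining path from the current state; N rows in all, print first n"""
    s=arm.read_state(); J=np.array([s['joints']]+via); dist=np.r_[0,np.cumsum([np.linalg.norm(a-b) for a,b in zip(J[1:],J[:-1])])]; f=PchipInterpolator(dist/dist[-1],J)
    p0,Q=fk(s['joints'],P,-1,-1); R0=Q*C; e=p0-s['position']
    for i in range(1,N+1):
        p,Q=fk(f(i/N),P,-1,-1); R=Q*C
        if i<=n or i==N: print(i,((p-p0)/10).round(1),(R*R0.inv()).as_rotvec(degrees=True).round(1),'p',p.round(0))
    print('t',s['clock'],'model err',e.round(1),'j',s['joints'].round(2),'pos',s['position'].round(0),'F',s['contact_force'].round(1))
E
python3 - <<'E'
from plan2 import *
plan([[.05,-.15,-.7,-.6,-.7,-1.2],[-.43,.12,-.91,-2.2,-.53,-2.15]],36)
E
```

```text
1 [ 1.3 -2.9  1.2] [ 4.9 -0.3 -8.7] p [466.  70. 294.]
2 [ 2.2 -5.7  2. ] [ 10.   -0.3 -17.3] p [474.  42. 302.]
3 [ 2.6 -8.4  2.4] [ 15.1  -0.1 -25.8] p [478.  15. 306.]
4 [  2.6 -10.9   2.5] [ 20.2   0.4 -34.2] p [479. -11. 307.]
5 [  2.3 -13.1   2.3] [ 25.4   1.1 -42.4] p [476. -33. 305.]
36 [ -1.8  -6.2 -16.3] [  2.2 -11.7   5. ] p [435.  37. 119.]
t 2.45 model err [ 0.  -0.  -0.1] j [ 0.48 -0.23 -1.07  1.4  -0.33 -0.2 ] pos [452.  98. 282.] F [ 0.5 -0.4 -0.2]
```

play_rows(motion=[100,1.3,-2.9,1.2,4.9,-0.3,-8.7,100,2.2,-5.7,2,10,-0.3,-17.3,100,2.6,-8.4,2.4,15.1,-0.1,-25.8,100,2.6,-10.9,2.5,20.2,0.4,-34.2,100,2.3,-13.1,2.3,25.4,1.1,-42.4])

```text
clock: 3.08
position: [474.7, -26.6, 303.9]
ee_rot: [0.85, -0.414, 0.316, -0.071]
contact_force: [0.4, -0.4, 0.5]
gripper_width: 85.6
```

Run:
```python
from plan2 import *
plan([[.05,-.15,-.7,-.6,-.7,-1.2],[-.43,.12,-.91,-2.2,-.53,-2.15]],31)
```

```text
1 [-0.6 -2.  -0.4] [ 5.5  0.6 -8.1] p [470. -47. 300.]
2 [-1.4 -3.7 -1.1] [ 11.1   1.5 -16. ] p [462. -64. 293.]
3 [-2.4 -5.1 -2. ] [ 16.6   2.5 -23.9] p [452. -77. 284.]
4 [-3.5 -6.  -3. ] [ 22.2   3.6 -31.6] p [441. -87. 274.]
5 [-4.7 -6.6 -4.2] [ 27.9   4.9 -39.2] p [429. -92. 262.]
31 [ -4.1   6.3 -18.5] [-27.7 -14.1  43.9] p [435.  37. 119.]
t 3.075 model err [ 1.2  0.4 -0.1] j [ 0.4  -0.22 -0.91  0.89 -0.49 -0.45] pos [475. -27. 304.] F [ 0.4 -0.4  0.5]
```

Tracking is good and it stays on the planned joint branch.

play_rows(motion=[100,-0.6,-2,-0.4,5.5,0.6,-8.1,100,-1.4,-3.7,-1.1,11.1,1.5,-16,100,-2.4,-5.1,-2,16.6,2.5,-23.9,100,-3.5,-6,-3,22.2,3.6,-31.6,100,-4.7,-6.6,-4.2,27.9,4.9,-39.2])

```text
clock: 3.7
position: [427.6, -92.2, 261.6]
ee_rot: [-0.635, 0.738, -0.178, 0.143]
contact_force: [0.3, -0.3, 0.4]
gripper_width: 85.4
```

Run:
```python
from plan2 import *
plan([[.05,-.15,-.7,-.6,-.7,-1.2],[-.43,.12,-.91,-2.2,-.53,-2.15]],26)
```

```text
1 [-1.3 -0.2 -1.2] [ 5.8  1.2 -7.5] p [417. -94. 250.]
2 [-2.5 -0.1 -2.4] [ 11.7   2.6 -14.9] p [404. -92. 237.]
3 [-3.7  0.4 -3.6] [ 17.5   4.1 -22.3] p [392. -88. 225.]
4 [-4.9  1.2 -4.8] [ 23.4   5.8 -29.6] p [381. -80. 214.]
5 [-5.9  2.2 -5.9] [ 29.2   7.5 -36.8] p [371. -70. 203.]
26 [  0.5  12.9 -14.2] [-58.6 -20.5  80.6] p [435.  37. 119.]
t 3.7 model err [2.  0.5 0.1] j [ 0.29 -0.21 -0.79  0.36 -0.6  -0.7 ] pos [428. -92. 262.] F [ 0.3 -0.3  0.4]
```

play_rows(motion=[100,-1.3,-0.2,-1.2,5.8,1.2,-7.5,100,-2.5,-0.1,-2.4,11.7,2.6,-14.9,100,-3.7,0.4,-3.6,17.5,4.1,-22.3,100,-4.9,1.2,-4.8,23.4,5.8,-29.6,100,-5.9,2.2,-5.9,29.2,7.5,-36.8])

```text
clock: 4.32
position: [368.5, -69.9, 202.6]
ee_rot: [-0.327, 0.927, 0.016, 0.184]
contact_force: [0.1, -0.8, 0.4]
gripper_width: 85.3
```

Run:
```python
from plan2 import *
plan([[.05,-.15,-.7,-.6,-.7,-1.2],[-.43,.12,-.91,-2.2,-.53,-2.15]],21)
```

```text
1 [-0.9  1.2 -1. ] [ 6.   1.7 -7.2] p [362. -57. 193.]
2 [-1.7  2.6 -1.9] [ 12.    3.4 -14.4] p [354. -44. 184.]
3 [-2.3  4.1 -2.6] [ 17.9   5.3 -21.6] p [348. -29. 177.]
4 [-2.7  5.6 -3.2] [ 23.9   7.2 -28.8] p [344. -13. 171.]
5 [-3.   7.2 -3.7] [ 29.8   9.2 -36.1] p [341.   2. 166.]
21 [ 6.4 10.6 -8.4] [-88.8 -30.5 116. ] p [435.  37. 119.]
t 4.325 model err [2.3 0.4 0.3] j [ 0.17 -0.18 -0.72 -0.15 -0.68 -0.96] pos [368. -70. 203.] F [ 0.1 -0.8  0.4]
```

play_rows(motion=[100,-0.9,1.2,-1,6,1.7,-7.2,100,-1.7,2.6,-1.9,12,3.4,-14.4,100,-2.3,4.1,-2.6,17.9,5.3,-21.6,100,-2.7,5.6,-3.2,23.9,7.2,-28.8,100,-3,7.2,-3.7,29.8,9.2,-36.1])

```text
clock: 4.95
position: [338.6, 2.1, 165.8]
ee_rot: [0.032, 0.958, 0.218, 0.183]
contact_force: [-0.1, -0.4, 0.5]
gripper_width: 85.5
```

Run:
```python
from plan2 import *
plan([[-.43,.12,-.91,-2.2,-.53,-2.15]],16)
```

```text
1 [-0.5  1.3 -1. ] [ 5.6  2.7 -7.7] p [336.  15. 156.]
2 [-0.8  2.5 -1.9] [ 11.3   5.4 -15.5] p [332.  27. 147.]
3 [-1.   3.7 -2.6] [ 16.9   8.1 -23.3] p [331.  39. 140.]
4 [-0.9  4.7 -3.2] [ 22.5  10.8 -31.3] p [332.  50. 135.]
5 [-0.7  5.7 -3.6] [ 28.2  13.4 -39.2] p [334.  60. 131.]
16 [ 9.4  3.4 -4.7] [  97.7   35.3 -125.7] p [435.  37. 119.]
t 4.95 model err [2.2 0.2 0.5] j [ 0.04 -0.15 -0.7  -0.65 -0.7  -1.24] pos [339.   2. 166.] F [-0.1 -0.4  0.5]
```

play_rows(motion=[100,-0.5,1.3,-0.8,5.6,2.7,-7.7,100,-0.8,2.5,-1.6,11.3,5.4,-15.5,100,-1,3.7,-2.3,16.9,8.1,-23.3,100,-0.9,4.7,-2.8,22.5,10.8,-31.3,100,-0.7,5.7,-3.2,28.2,13.4,-39.2])

```text
clock: 5.58
position: [331.4, 58.9, 133.8]
ee_rot: [0.415, 0.826, 0.361, 0.12]
contact_force: [1.1, 1.0, 0.4]
gripper_width: 85.6
```

Run:
```python
from plan2 import *
plan([[-.43,.12,-.91,-2.2,-.53,-2.15]],11)
```

```text
1 [ 0.4  0.9 -0.4] [ 5.7  2.6 -8. ] p [337.  68. 131.]
2 [ 1.   1.6 -0.6] [ 11.4   5.2 -16. ] p [342.  75. 128.]
3 [ 1.7  2.1 -0.8] [ 17.2   7.6 -24.1] p [350.  80. 127.]
4 [ 2.6  2.4 -0.9] [ 23.   10.  -32.2] p [359.  83. 126.]
5 [ 3.6  2.5 -0.9] [ 28.8  12.2 -40.4] p [369.  84. 125.]
11 [10.2 -2.2 -1.5] [ 65.8  21.9 -89.3] p [435.  37. 119.]
t 5.575 model err [ 1.1 -0.2  0.5] j [-0.1  -0.08 -0.76 -1.11 -0.65 -1.56] pos [331.  59. 134.] F [1.1 1.  0.4]
```

play_rows(motion=[100,0.4,0.9,-0.2,5.7,2.6,-8,100,1,1.6,-0.3,11.4,5.2,-16,100,1.7,2.1,-0.4,17.2,7.6,-24.1,100,2.6,2.4,-0.4,23,10,-32.2,100,3.6,2.5,-0.4,28.8,12.2,-40.4])

```text
clock: 6.2
position: [367.6, 83.8, 129.9]
ee_rot: [0.723, 0.529, 0.442, 0.045]
contact_force: [0.5, -0.7, 0.3]
gripper_width: 85.3
```

Run:
```python
from plan2 import *
plan([[-.43,.12,-.91,-2.2,-.53,-2.15]],6)
from h import delta
print(delta([425,32,142],34,4))
```

```text
1 [ 1.  -0.  -0.2] [ 5.9  2.2 -8.2] p [378.  83. 129.]
2 [ 2.1 -0.4 -0.3] [ 11.7   4.1 -16.4] p [389.  79. 127.]
3 [ 3.3 -1.  -0.5] [ 17.6   5.9 -24.8] p [400.  73. 126.]
4 [ 4.5 -1.9 -0.6] [ 23.4   7.5 -33.2] p [412.  64. 124.]
5 [ 5.6 -3.1 -0.8] [ 29.2   8.9 -41.7] p [424.  52. 122.]
6 [ 6.7 -4.6 -1.1] [ 35.   10.  -50.3] p [435.  37. 119.]
t 6.2 model err [ 0.  -0.5  0.5] j [-0.22 -0.02 -0.82 -1.57 -0.57 -1.89] pos [368.  84. 130.] F [ 0.5 -0.7  0.3]
(array([ 7.29, -5.07,  0.16]), array([ 34.37,   7.26, -50.06]))
```

play_rows(motion=[100,1,0,0,5.9,2,-8.2,100,2.1,-0.4,0.1,11.7,3.8,-16.4,100,3.3,-1,0.1,17.6,5,-24.8,100,4.5,-2,0.1,23.4,6,-33.2,100,5.6,-3.3,0.1,29.2,7,-41.7])

```text
clock: 6.82
position: [423.8, 50.5, 130.8]
ee_rot: [0.875, 0.116, 0.469, -0.014]
contact_force: [-0.2, 0.3, 1.4]
gripper_width: 85.4
```

Run:
```python
from h import *
import json
st(); print(delta([430,32.5,138],34,4)); print(delta([492,36.5,95],34,4))
save('wrist','w2'); print(arm.place_of('guard_grip','wrist'))
s=arm.read_state(); open('log.txt','a').write(json.dumps([list(map(float,s[k])) for k in ('joints','position','ee_rot')])+'\n')
```

```text
t 6.83 tcp [423.8  50.5 130.8] grasp [408.5  48.  141.3] z [ 0.818  0.133 -0.56 ] y [ 0.216 -0.973  0.085] F [-0.2  0.3  1.4] w 85.4 j [-0.41  0.07 -0.91 -2.11 -0.55 -2.09]
(array([ 2.16, -1.69, -0.33]), array([ 4.84,  0.51, -8.53]))
(array([ 8.36, -1.29, -4.63]), array([ 4.84,  0.51, -8.53]))
[{'uv': [351.6, 210.4], 'confidence': 0.8}]
```

View pics/w2.png

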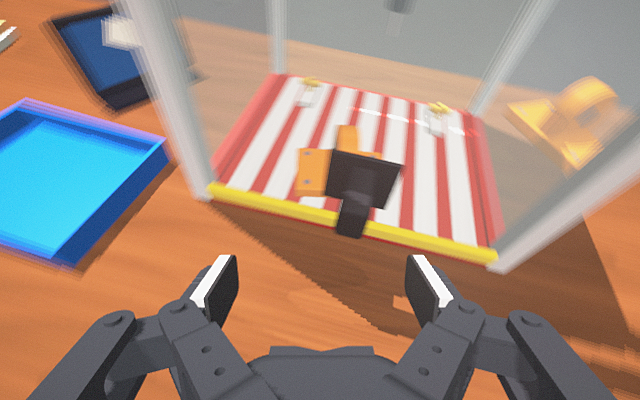

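play_rows(motion=[100,1.1,-0.9,-0.2,2.4,0.2,-4.3,100,2.2,-1.7,-0.3,4.8,0.5,-8.5,100,2.2,-1.7,-0.3,4.8,0.5,-8.5])

```text
clock: 7.3
position: [445.6, 33.2, 127.8]
ee_rot: [0.882, 0.035, 0.469, -0.015]
contact_force: [-0.7, 0.9, 0.5]
gripper_width: 85.1
```

Run:
```python
from h import *
st(); save('wrist','w3'); 
for r in arm.place_of('guard_grip','wrist'): print(r)
print(proj('wrist',[492.5,36.8,95]),[proj('wrist',[474.5,36.8+dy,95+dz]).round() for dy in (-12,12) for dz in (-18,18)])
print(delta([492,36.5,95],34,4))
W=cloud('wrist',np.load('pics/w3.npz')['d']); z=np.load('pics/w3.npz')
m=(W[...,0]>470)&(W[...,0]<522)&(W[...,2]>70)&(W[...,2]<125)&(abs(W[...,1]-37)<40)
p=W[m]; print(m.sum(),np.percentile(p,[2,50,98],axis=0).round(1))
```

```text
t 7.3 tcp [445.6  33.2 127.8] grasp [430.1  32.1 138.2] z [ 0.827  0.059 -0.559] y [ 0.075 -0.997  0.006] F [-0.7  0.9  0.5] w 85.1 j [-0.45  0.12 -0.93 -2.26 -0.57 -2.05]
{'uv': [318.5, 225.5], 'confidence': 0.76}
[320.78208764 219.95531255] [array([335., 254.]), array([337., 228.]), array([303., 252.]), array([301., 226.])]
(array([ 6.23,  0.44, -4.34]), array([ 0.36,  0.03, -0.32]))
4863 [[472.9   9.8  74. ]
 [517.3  37.2 111.1]
 [520.9  66.  122.2]]
```

View pics/w3.png

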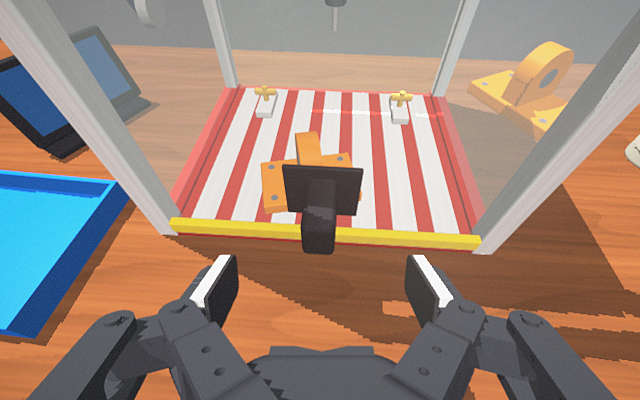

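play_rows(motion=[100,2,0.1,-1.4,0,0,0,100,4,0.3,-2.8,0,0,0,100,5.9,0.4,-4.2,0,0,0,100,5.9,0.4,-4.2,0,0,0])

```text
clock: 7.9
position: [504.7, 36.9, 84.9]
ee_rot: [0.883, 0.033, 0.468, -0.016]
contact_force: [-1.7, 0.5, 0.2]
gripper_width: 85.7
```

Run:
```python
from h import *
st(); save('wrist','w4'); save('side','s4')
```

```text
t 7.9 tcp [504.7  36.9  84.9] grasp [489.2  35.8  95.3] z [ 0.826  0.059 -0.561] y [ 0.073 -0.997  0.004] F [-1.7  0.5  0.2] w 85.7 j [-0.45  0.39 -0.94 -2.51 -0.77 -1.74]
```

View pics/w4.png

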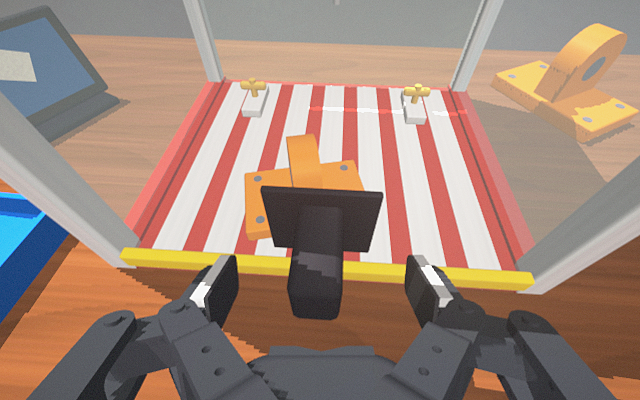

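View pics/s4.png

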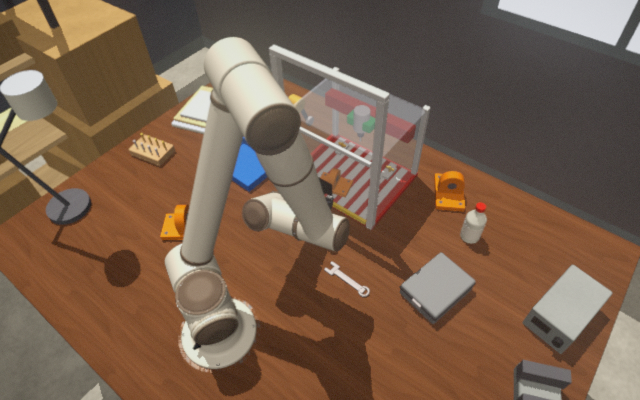

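The wrist view shows the lug at (317,270), centred between the open pads at (220,280) and (430,280). Closing on it now.

play_rows(motion=[20,0,0,0,0,0,0,10,0,0,0,0,0,0,0,0,0,0,0,0,0,0,0,0,0,0,0,0,0,0,0,0,0,0,0])

```text
clock: 8.62
position: [503.7, 39.0, 87.1]
ee_rot: [0.881, 0.034, 0.471, -0.017]
contact_force: [3.9, 18.8, 2.2]
gripper_width: 24.5
```

```bash
python3 fit.py | tail -2
python3 - <<'E'
from h import *
from ik import ik,tool as tl,lo,hi
st()
j=arm.read_state()['joints']
for z,t in ((95,34),(135,30),(175,26),(215,22),(255,19),(295,15),(331,12)):
    o=ik([489,36,z],tl(t,4.2),seeds=[j],n=1)
    if o: j=o[0]; print(z,t,j.round(2),np.minimum(j-lo,hi-j).min().round(2))
    else: print(z,t,'none')
E
```

```text
-1.595e+02  3.001e+02  1.000e+00]
[[-0.0, 0.0, -0.0], [0.6, 1.8, 3.0], [0.0, -0.0, -0.1], [-0.0, 0.0, 0.0]]
t 8.62 tcp [503.7  39.   87.1] grasp [488.2  37.8  97.5] z [ 0.829  0.061 -0.556] y [ 0.075 -0.997  0.002] F [ 3.9 18.8  2.2] w 24.5 j [-0.44  0.38 -0.94 -2.51 -0.77 -1.74]
95 34 [-0.44  0.4  -0.93 -2.51 -0.77 -1.75] 0.14
135 30 [-0.44  0.28 -0.91 -2.45 -0.73 -1.85] 0.16
175 26 [-0.43  0.17 -0.88 -2.39 -0.69 -1.96] 0.19
215 22 [-0.42  0.07 -0.85 -2.33 -0.65 -2.06] 0.22
255 19 [-0.39 -0.03 -0.79 -2.26 -0.58 -2.2 ] 0.28
295 15 [-0.37 -0.11 -0.76 -2.22 -0.55 -2.29] 0.31
331 12 [-0.35 -0.18 -0.71 -2.17 -0.51 -2.38] 0.35
```

play_rows(motion=[0,0,0.2,1,0,0,0,0,0,0.2,2.5,0,-1.5,0,0,0,0.2,4.5,0,-3.5,0,0,0,0.2,6.5,0,-5.5,0,0,0.1,0.2,8.5,0,-7.5,0])

```text
clock: 9.25
position: [504.5, 39.0, 169.3]
ee_rot: [0.851, 0.032, 0.524, -0.013]
contact_force: [12.6, 13.2, -13.2]
gripper_width: 23.8
```

Run:
```python
from h import *
st()
```

```text
t 9.25 tcp [504.5  39.  169.3] grasp [487.9  37.9 177.8] z [ 0.891  0.057 -0.451] y [ 0.069 -0.998  0.011] F [ 12.6  13.2 -13.2] w 23.8 j [-0.41  0.14 -0.87 -2.39 -0.64 -1.97]
```

play_rows(motion=[0,0.1,0.1,2.2,0,-2,0,0,0.1,0.1,4.4,0,-4,0,0,0.1,0.1,6.6,0,-6,0,0,0.2,0.1,8.8,0,-8,0,0,0.2,0.1,10.5,0,-10,0])

```text
clock: 9.88
position: [505.4, 39.0, 272.5]
ee_rot: [0.803, 0.032, 0.595, -0.009]
contact_force: [8.0, 5.4, -9.0]
gripper_width: 24.0
```

Run:
```python
from h import *
st()
```

```text
t 9.88 tcp [505.4  39.  272.5] grasp [487.6  38.  278. ] z [ 0.955  0.053 -0.293] y [ 0.063 -0.998  0.023] F [ 8.   5.4 -9. ] w 24.0 j [-0.37 -0.09 -0.78 -2.26 -0.54 -2.22]
```

play_rows(motion=[0,0.1,0,1.8,0,-2,0,0,0.1,0,3.6,0,-3.5,0,0,0.1,0,5,0,-5,0,0,0.1,0,5.9,0,-5,0,0,0.1,0,5.9,0,-5,0])

```text
clock: 10.5
position: [505.9, 39.0, 331.1]
ee_rot: [0.776, 0.033, 0.629, -0.008]
contact_force: [-9.6, 0.7, -0.5]
gripper_width: 23.6
```

Run:
```python
from h import *
st(); save('top','t5'); im,d=save('side','s5')
```

```text
t 10.5 tcp [505.9  39.  331.1] grasp [487.6  38.  335. ] z [ 0.977  0.053 -0.208] y [ 0.061 -0.998  0.029] F [-9.6  0.7 -0.5] w 23.6 j [-0.34 -0.19 -0.71 -2.19 -0.48 -2.34]
```

View pics/s5.png

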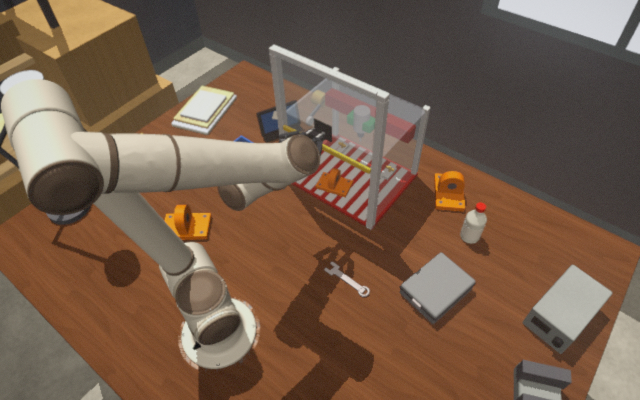

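View pics/t5.png

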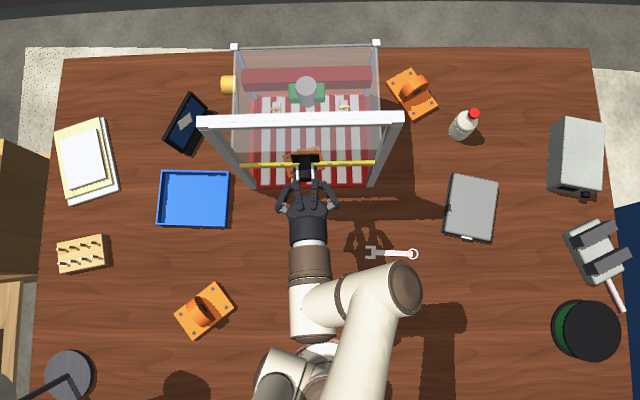

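play_rows(motion=[100,0,0,0,0,0,0,100,0,0,0,0,0,0,100,0,0,0,0,0,0,100,0,0,0,0,0,0])

```text
clock: 11.1
position: [508.8, 39.0, 335.2]
ee_rot: [0.774, 0.035, 0.633, -0.008]
contact_force: [-0.1, 0.6, 0.4]
gripper_width: 85.4
```

Run:
```python
from h import *
st()
```

```text
t 11.1 tcp [508.8  39.  335.2] grasp [490.5  37.9 339. ] z [ 0.978  0.056 -0.199] y [ 0.063 -0.997  0.031] F [-0.1  0.6  0.4] w 85.4 j [-0.34 -0.19 -0.7  -2.2  -0.49 -2.34]
```

Run:
```python
from h import *
from ik import ik,tool as tl,lo,hi,links
j=arm.read_state()['joints']
for g,t,y in (([460,36,345],12,4),([425,34,345],14,6),([410,32,300],18,8),([410,30,240],22,10),([410,28,190],26,12),([410,25,150],30,15),([470,35,120],30,15),([540,40,90],30,15),([590,50,70],30,15)):
    o=ik(g,tl(t,y),seeds=[j],n=1)
    if o: j=o[0]; print(g,t,y,j.round(2),np.minimum(j-lo,hi-j).min().round(2),links(j)[1])
    else: print(g,t,y,'none')
```

```text
[460, 36, 345] 12 4 [-0.3  -0.28 -0.7  -2.04 -0.41 -2.55] 0.25 [219. -69. 534.]
[425, 34, 345] 14 6 [-0.15 -0.38 -0.68 -1.76 -0.25 -2.88] 0.09 [195. -31. 562.]
[410, 32, 300] 18 8 [-0.22 -0.34 -0.74 -1.75 -0.35 -2.83] 0.19 [198. -45. 531.]
[410, 30, 240] 22 10 [-0.4  -0.18 -0.82 -1.87 -0.56 -2.55] 0.25 [218. -93. 469.]
[410, 28, 190] 26 12 [-0.49 -0.03 -0.86 -1.93 -0.67 -2.34] 0.21 [ 234. -125.  414.]
[410, 25, 150] 30 15 [-0.52  0.11 -0.87 -1.93 -0.71 -2.22] 0.2 [ 254. -147.  375.]
[470, 35, 120] 30 15 [-0.48  0.31 -0.83 -2.14 -0.77 -1.99] 0.24 [ 304. -160.  317.]
[540, 40, 90] 30 15 [-0.41  0.47 -0.73 -2.26 -0.77 -1.91] 0.34 [ 370. -161.  277.]
[590, 50, 70] 30 15 [-0.35  0.55 -0.64 -2.33 -0.75 -1.89] 0.43 [ 418. -152.  254.]
```

play_rows(motion=[100,-1.5,-0.1,0.2,0,0,0,100,-3,-0.2,0.3,0,0,0,100,-4.5,-0.2,0.3,0,0,0,100,-6,-0.3,0.2,0,1,1,100,-7,-0.5,-1,0,3,3])

```text
clock: 11.72
position: [438.1, 34.0, 325.8]
ee_rot: [0.788, 0.055, 0.612, -0.026]
contact_force: [-0.3, 0.2, -0.4]
gripper_width: 85.4
```

Run:
```python
from h import *
st(); print(delta([410,30,240],22,10)); im,d=save('top','t6'); save('side','s6')
print([(r['uv'],r['confidence']) for n in('top','side') for r in arm.place_of('bracket',n)])
a=im[100:220,180:420]; b=np.load('pics/s6.npz')['im'][60:240,250:450]
cv2.imwrite('pics/c6.png',np.vstack([cv2.resize(a,(720,360),interpolation=cv2.INTER_CUBIC)])[:,:,::-1]); cv2.imwrite('pics/c6s.png',cv2.resize(b,(660,594),interpolation=cv2.INTER_CUBIC)[:,:,::-1])
```

```text
t 11.72 tcp [438.1  34.  325.8] grasp [420.1  32.  330.5] z [ 0.962  0.107 -0.249] y [ 0.118 -0.993  0.027] F [-0.3  0.2 -0.4] w 85.4 j [-0.23 -0.35 -0.7  -1.8  -0.34 -2.78]
(array([-1.11, -0.1 , -9.28]), array([0.42, 7.7 , 3.13]))
[([207.4, 312.4], 0.96), ([410.2, 96.1], 0.77), ([302.9, 161.5], 0.55), ([183.8, 228.5], 0.73), ([446.9, 193.2], 0.7), ([328.7, 181.7], 0.58)]
```

View pics/c6.png

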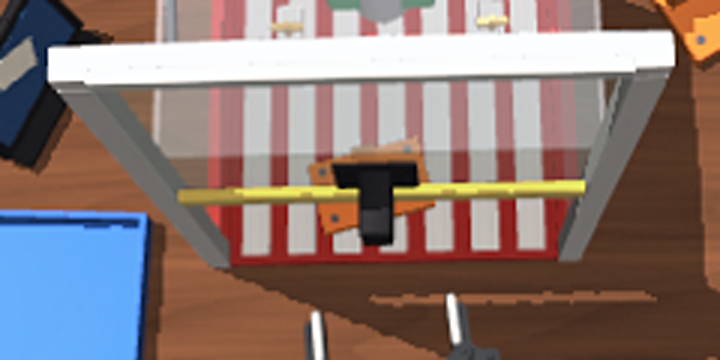

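View pics/c6s.png

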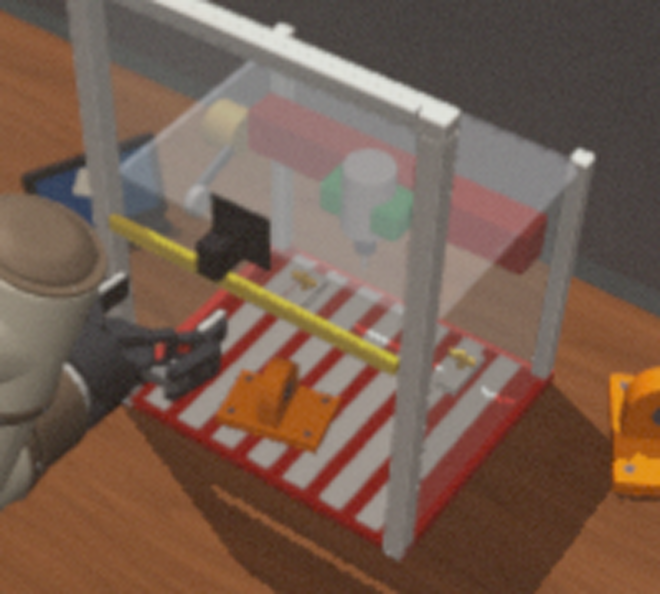

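The guard stands up by itself, with its yellow edge across (230..395, 225..365) in the side crop. The orange bracket is now open to view under it, at side crop (280,400), which is image (335,181). Measuring it:

```bash
cat > br.py <<'E'
from h import *
from scipy.optimize import least_squares
def meas(fn,cam,box,c=None):
    z=np.load('pics/%s.npz'%fn); W=cloud(cam,z['d'],c); im=cv2.cvtColor(z['im'],cv2.COLOR_RGB2HSV)
    m=(im[...,0]<20)&(im[...,1]>140)&(im[...,0]>4)&(im[...,2]>60)
    m&=(W[...,0]>535)&(W[...,0]<690)&(abs(W[...,1]-40)<110)&(W[...,2]>8)&(W[...,2]<110)
    p=W[m]; return m,p
def rep(p):
    z=p[:,2]; print(len(p),'z pct',np.percentile(z,[2,25,50,75,98]).round(1))
    b=p[(z>20)&(z<34)]; r=cv2.minAreaRect(b[:,:2].astype(np.float32)); print('base',len(b),[np.round(q,1) for q in r])
    f=p[z>45]; r=cv2.minAreaRect(f[:,:2].astype(np.float32)); print('fin',len(f),[np.round(q,1) for q in r],f.mean(0).round(1))
E
python3 - <<'E'
from br import *
for fn,c in (('s6','side'),('t6','top')):
    m,p=meas(fn,c,None); print(c); rep(p)
    v,u=np.nonzero(m); print(u.min(),u.max(),v.min(),v.max())
for q in ((250+218*200/660,60+412*180/594),(250+320*200/660,60+450*180/594),(250+338*200/660,60+400*180/594)): print(at_z('side',*q,27.5).round(1))
for q in ((180+310/3,100+165/3),(180+326/3,100+232/3),(180+435/3,100+205/3),(180+416/3,100+137/3)): print(at_z('top',*q,27.5).round(1))
E
```

```text
side
632 z pct [12.  25.7 29.  40.2 85.2]
base 407 [array([598.6,  57.3]), array([ 73.3, 109.9]), np.float64(13.2)]
fin 150 [array([596.1,  56.6]), array([57.5, 23.8]), np.float64(13.2)] [589.4  53.6  70.4]
315 353 165 196
top
168 z pct [13.  24.9 27.2 29.4 33. ]
base 152 [array([580.2,  54.1]), array([ 25.6, 108.1]), np.float64(13.0)]
fin 0 [array([0., 0.]), array([0., 0.]), np.float64(0.0)] [nan nan nan]
273 348 166 178
[557.2 100.3  27.5]
[577.8 -12.1  27.5]
[642.9  11.9  27.5]
[621.2 115.9  27.5]
[554.8 100.2  27.5]
[579.6  -3.5  27.5]
[647.4  13.9  27.5]br.py:11: RuntimeWarning: Mean of empty slice.
  f=p[z>45]; r=cv2.minAreaRect(f[:,:2].astype(np.float32)); print('fin',len(f),[np.round(q,1) for q in r],f.mean(0).round(1))
  ret = um.true_divide(
```

The measured base is 73 x 110 and the fin 57 x 24, which match the smallest bracket. Its centre is at about (599,57) with a yaw of 13°. Descending to the front of the opening.

Run:
```python
from h import *
print(delta([410,26,190],26,12)); print(delta([440,20,90],28,13.2))
from ik import ik,tool as tl,lo,hi,links
j=arm.read_state()['joints']
for g,t,y in (([410,30,240],22,10),([410,26,190],26,12),([440,20,95],28,13.2),([500,34,72],28,13.2),([598,57,60],28,13.2),([598,57,85],28,13.2)):
    o=ik(g,tl(t,y),seeds=[j],n=1)
    if o: j=o[0]; print(g,t,y,j.round(2),np.minimum(j-lo,hi-j).min().round(2),links(j)[1:])
    else: print(g,t,y,'none')
```

```text
(array([ -1.25,  -0.5 , -14.37]), array([-0.41, 11.64,  5.1 ]))
(array([  1.72,  -1.07, -24.43]), array([-0.88, 13.6 ,  6.26]))
[410, 30, 240] 22 10 [-0.4  -0.18 -0.82 -1.87 -0.56 -2.55] 0.25 (array([218., -93., 469.]), array([153., -14., 346.]))
[410, 26, 190] 26 12 [-0.49 -0.02 -0.86 -1.93 -0.67 -2.34] 0.21 (array([ 234., -127.,  414.]), array([163., -26., 314.]))
[440, 20, 95] 28 13.2 [-0.66  0.5  -0.97 -2.2  -1.02 -1.67] 0.1 (array([ 242., -189.,  241.]), array([199., -36., 228.]))
[500, 34, 72] 28 13.2 [-0.53  0.58 -0.88 -2.34 -1.01 -1.66] 0.19 (array([ 301., -175.,  217.]), array([259., -22., 205.]))
[598, 57, 60] 28 13.2 [-0.35  0.61 -0.68 -2.45 -0.86 -1.77] 0.39 (array([ 407., -148.,  221.]), array([357.,   1., 193.]))
[598, 57, 85] 28 13.2 [-0.33  0.54 -0.66 -2.41 -0.78 -1.85] 0.41 (array([ 412., -143.,  257.]), array([357.,   1., 218.]))
```

play_rows(motion=[100,-0.3,-0.1,-2.8,0,2.3,1,100,-0.6,-0.2,-5.8,-0.1,4.6,2,100,-0.9,-0.3,-8.8,-0.2,7,3,100,-1.1,-0.4,-11.8,-0.3,9.4,4,100,-1.2,-0.5,-14.4,-0.4,11.6,5.1])

```text
clock: 12.55
position: [427.3, 28.3, 180.4]
ee_rot: [0.844, 0.088, 0.527, -0.055]
contact_force: [0.3, 0.1, -0.4]
gripper_width: 85.4
```

Run:
```python
from h import *
st(); print(delta([440,20,95],28,13.2))
```

```text
t 12.55 tcp [427.3  28.3 180.4] grasp [410.9  24.8 188.6] z [ 0.879  0.185 -0.439] y [ 0.206 -0.979 -0.   ] F [ 0.3  0.1 -0.4] w 85.4 j [-0.5  -0.02 -0.86 -1.93 -0.67 -2.34]
(array([ 2.88, -0.45, -9.42]), array([-0.43,  1.91,  1.32]))
```

play_rows(motion=[100,0.8,-0.1,-2.5,-0.1,0.6,0.4,100,1.6,-0.2,-5,-0.2,1.2,0.8,100,2.3,-0.4,-7.5,-0.3,1.6,1.1,100,2.9,-0.5,-9.4,-0.4,1.9,1.3,100,2.9,-0.5,-9.4,-0.4,1.9,1.3])

```text
clock: 13.18
position: [456.3, 22.7, 84.6]
ee_rot: [0.853, 0.097, 0.51, -0.061]
contact_force: [0.3, 0.5, -0.4]
gripper_width: 85.4
```

Run:
```python
from br import *
st(); c=arm.camera_info('wrist'); save('wrist','w7'); m,p=meas('w7','wrist',None,c); rep(p); print(delta([598,57,60],28,13.2))
```

```text
t 13.18 tcp [456.3  22.7  84.6] grasp [440.2  18.9  93.4] z [ 0.858  0.202 -0.472] y [ 0.226 -0.974 -0.005] F [ 0.3  0.5 -0.4] w 85.4 j [-0.66  0.5  -0.98 -2.2  -1.02 -1.67]
6095 z pct [13.6 25.5 26.2 37.4 82.5]
base 3890 [array([600.1,  58.6]), array([ 71.2, 109.2]), np.float64(14.6)]
fin 1385 [array([591.3,  56.1]), array([43.2, 21.9]), np.float64(14.4)] [582.   53.8  69.7]
(array([15.81,  3.76, -3.47]), array([-0.12, -0.1 ,  0.03]))
```

View pics/w7.png

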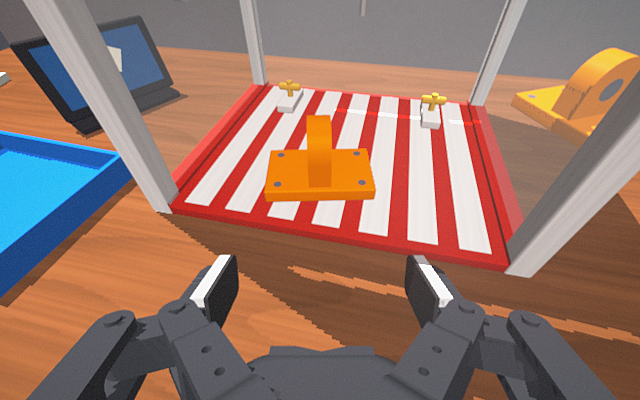

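Wrist view: the bracket fin is at (318,150), square to the tool, with the base plate at (265..375, 150..200). It agrees with the side camera within 2 mm and 1.5°. Going in.

play_rows(motion=[100,3.2,0.8,-0.8,0,0,0.2,100,6.4,1.6,-1.6,0,0,0.4,100,9.6,2.4,-2.4,0,0,0.8,100,12.8,3.2,-3.1,0,0,0.8,100,14.5,3.6,-3.5,0,0,0.8])

```text
clock: 13.85
position: [602.4, 60.5, 54.6]
ee_rot: [0.849, 0.106, 0.513, -0.063]
contact_force: [-0.1, 0.6, -0.9]
gripper_width: 85.6
```

Run:
```python
from br import *
c=arm.camera_info('wrist');st();  save('wrist','w8');  print(delta([598.5,57.5,60],28,14))
```

```text
t 13.85 tcp [602.4  60.5  54.6] grasp [586.3  56.5  63.3] z [ 0.859  0.215 -0.465] y [ 0.244 -0.97   0.003] F [-0.1  0.6 -0.9] w 85.6 j [-0.36  0.6  -0.71 -2.42 -0.88 -1.76]
(array([ 1.07,  0.12, -0.3 ]), array([ 0.08,  0.36, -0.11]))
```

View pics/w8.png

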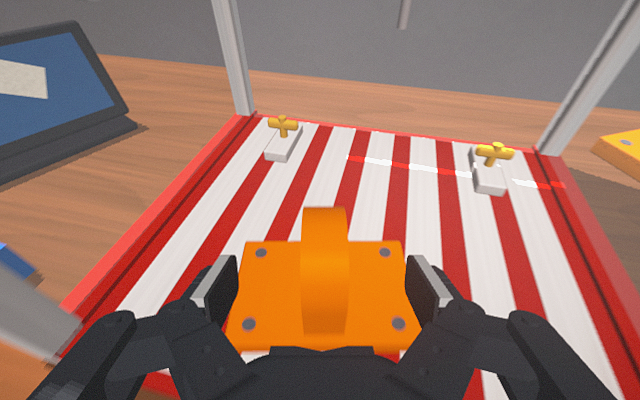

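play_rows(motion=[100,0.8,0,-0.3,0,0,0,100,1,0,-0.3,0,0.3,0,20,1,0,-0.3,0,0.3,0,0,1,0,-0.3,0,0.3,0,0,1,0,-0.3,0,0.3,0])

```text
clock: 14.52
position: [610.4, 59.9, 48.9]
ee_rot: [0.852, 0.105, 0.509, -0.063]
contact_force: [-0.1, 0.5, 0.6]
gripper_width: 32.2
```

play_rows(motion=[0,0,0,0,0,0,0,0,0,0,0,0,0,0,0,0,0,0,0,0,0])

```text
clock: 14.9
position: [610.4, 60.0, 49.0]
ee_rot: [0.852, 0.105, 0.509, -0.064]
contact_force: [-3.1, -0.6, 1.7]
gripper_width: 21.5
```

Run:
```python
from br import *
st();  save('wrist','w9');
```

```text
t 14.9 tcp [610.4  60.   49. ] grasp [594.5  56.   57.9] z [ 0.854  0.215 -0.474] y [ 0.244 -0.97  -0.001] F [-3.1 -0.6  1.7] w 21.5 j [-0.36  0.61 -0.69 -2.42 -0.86 -1.78]
```

View pics/w9.png

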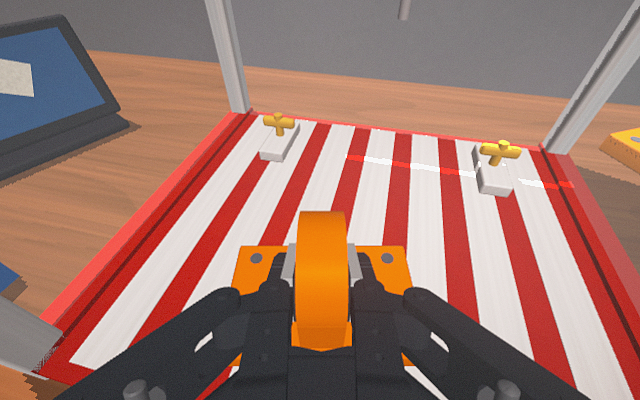

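play_rows(motion=[0,0,0,1,0,0,0,0,0,0,2.2,0,0,0,0,-2,-0.5,2.4,0,0,0,0,-5,-1.2,2.4,0,0,0,0,-8,-1.9,2.4,0,0,0])

```text
clock: 15.58
position: [529.7, 41.1, 73.2]
ee_rot: [0.852, 0.106, 0.509, -0.063]
contact_force: [-0.2, -0.9, -2.5]
gripper_width: 21.2
```

Run:
```python
from br import *
st();  save('side','s10'); 
from ik import ik,tool as tl,lo,hi,links
s=arm.read_state(); j=s['joints']
for g,t,y in (([470,26,85],28,14),([440,25,120],28,18),([420,30,160],29,25),([425,80,190],30,35),([430,150,190],30,48),([440,220,190],30,60),([450,290,180],30,70),([480,345,150],30,80),([495,377,110],30,88),([495,377,52],30,88)):
    o=ik(g,tl(t,y),seeds=[j],n=1)
    if o: j=o[0]; print(g,t,y,j.round(2),np.minimum(j-lo,hi-j).min().round(2),links(j)[1:])
    else: print(g,t,y,'none')
```

```text
t 15.57 tcp [529.7  41.1  73.2] grasp [513.7  37.   82. ] z [ 0.854  0.215 -0.475] y [ 0.244 -0.97  -0.   ] F [-0.2 -0.9 -2.5] w 21.2 j [-0.48  0.52 -0.84 -2.31 -0.92 -1.75]
[470, 26, 85] 28 14 [-0.59  0.53 -0.91 -2.25 -1.   -1.68] 0.16 (array([ 276., -185.,  234.]), array([230., -34., 218.]))
[440, 25, 120] 28 18 [-0.58  0.33 -0.87 -2.03 -0.88 -1.95] 0.2 (array([ 276., -183.,  305.]), array([204., -51., 253.]))
[420, 30, 160] 29 25 [-0.47  0.12 -0.77 -1.73 -0.77 -2.36] 0.3 (array([ 294., -151.,  396.]), array([197., -73., 297.]))
[425, 80, 190] 30 35 [-0.24  0.03 -0.68 -1.56 -0.71 -2.64] 0.39 (array([326., -82., 452.]), array([225., -59., 331.]))
[430, 150, 190] 30 48 [-0.08  0.09 -0.61 -1.51 -0.76 -2.65] 0.45 (array([370., -29., 452.]), array([267., -30., 331.]))
[440, 220, 190] 30 60 [ 0.09  0.16 -0.52 -1.46 -0.8  -2.67] 0.43 (array([415.,  35., 454.]), array([317.,  10., 331.]))
[450, 290, 180] 30 70 [ 0.22  0.26 -0.42 -1.44 -0.82 -2.67] 0.43 (array([458., 104., 444.]), array([366.,  62., 321.]))
[480, 345, 150] 30 80 [ 0.3   0.41 -0.28 -1.4  -0.9  -2.64] 0.46 (array([524., 161., 412.]), array([437., 106., 291.]))
[495, 377, 110] 30 88 [ 0.34  0.54 -0.18 -1.36 -0.97 -2.59] 0.51 (array([572., 199., 368.]), array([485., 134., 251.]))
[495, 377, 52] 30 88 [ 0.31  0.65 -0.18 -1.43 -0.96 -2.44] 0.66 (array([590., 191., 299.]), array([486., 134., 193.]))
```

View pics/s10.png

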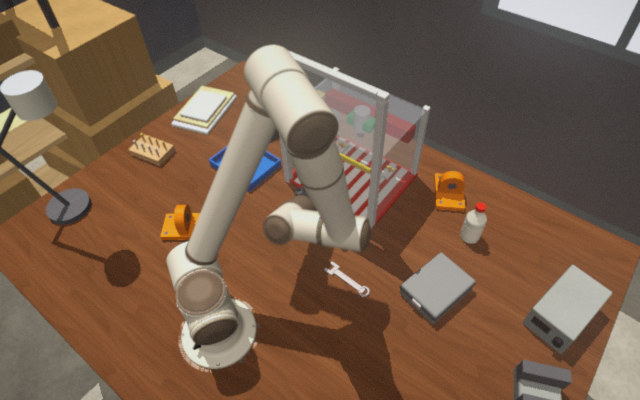

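Run:
```python
from br import *
from ik import ik,tool as tl,lo,hi,links
s=arm.read_state(); 
for Y in (28,34,40):
  j=s['joints']
  for g,t,y in (([470,26,85],28,14),([430,20,120],28,18),([405,30,160],29,22),([405,80,185],29,24),([410,150,185],29,.5*(24+Y)),([430,220,180],29,Y),([455,290,170],29,Y),([480,345,150],29,Y),([496,375,110],29,Y),([496,375,52],29,Y)):
    o=ik(g,tl(t,y),seeds=[j],n=1)
    if o: j=o[0]; print(g,t,y,j.round(2),np.minimum(j-lo,hi-j).min().round(2),*links(j))
    else: print(g,t,y,'none')
```

```text
[470, 26, 85] 28 14 [-0.59  0.53 -0.91 -2.25 -1.   -1.68] 0.16 [ 235. -158.  656.] [ 276. -185.  234.] [230. -34. 218.]
[430, 20, 120] 28 18 [-0.61  0.33 -0.88 -2.   -0.89 -1.95] 0.19 [ 146. -104.  703.] [ 266. -189.  304.] [194. -56. 253.]
[405, 30, 160] 29 22 [-0.5   0.09 -0.82 -1.77 -0.76 -2.33] 0.25 [ 43. -24. 731.] [ 270. -148.  393.] [177. -61. 297.]
[405, 80, 185] 29 24 [-0.28 -0.03 -0.79 -1.77 -0.61 -2.51] 0.28 [-15.   4. 733.] [275. -80. 434.] [180. -19. 322.]
[410, 150, 185] 29 26.0 [-0.1  -0.   -0.81 -1.98 -0.53 -2.39] 0.26 [ -2.  -0. 733.] [287. -30. 423.] [189.  43. 322.]
[430, 220, 180] 29 28 [ 0.03  0.1  -0.81 -2.25 -0.52 -2.16] 0.26 [ 54.   1. 731.] [313.   8. 394.] [213. 105. 317.]
[455, 290, 170] 29 28 [ 0.16  0.23 -0.82 -2.6  -0.58 -1.87] 0.25 [124.  19. 719.] [330.  52. 348.] [238. 175. 307.]
[480, 345, 150] 29 28 [ 0.27  0.36 -0.8  -2.83 -0.67 -1.71] 0.27 [187.  51. 698.] [347.  96. 307.] [263. 230. 287.]
[496, 375, 110] 29 28 [ 0.33  0.5  -0.8  -2.94 -0.79 -1.63] 0.22 [252.  85. 666.] [358. 122. 256.] [279. 260. 247.]
[496, 375, 52] 29 28 [ 0.33  0.66 -0.82 -2.9
[... 1712 characters left out ...]
2.]
[410, 150, 185] 29 32.0 [-0.1   0.01 -0.76 -1.83 -0.58 -2.48] 0.31 [  6.  -1. 733.] [305. -30. 432.] [201.  21. 322.]
[430, 220, 180] 29 40 [ 0.06  0.11 -0.69 -1.88 -0.57 -2.44] 0.38 [ 59.   3. 730.] [352.  22. 423.] [241.  63. 317.]
[455, 290, 170] 29 40 [ 0.18  0.21 -0.65 -2.11 -0.53 -2.27] 0.37 [113.  21. 721.] [383.  71. 396.] [267. 133. 307.]
[480, 345, 150] 29 40 [ 0.25  0.33 -0.62 -2.33 -0.55 -2.07] 0.39 [175.  44. 703.] [410. 105. 354.] [292. 188. 287.]
[496, 375, 110] 29 40 [ 0.27  0.47 -0.64 -2.51 -0.66 -1.88] 0.43 [245.  67. 672.] [423. 116. 289.] [308. 218. 247.]
[496, 375, 52] 29 40 [ 0.24  0.64 -0.69 -2.61 -0.85 -1.71] 0.38 [324.  80. 623.] [418. 104. 209.] [308. 217. 189.]
```

play_rows(motion=[0,-2.5,-0.6,0,0,0,0,0,-5,-1.2,0.5,0,0,1,0,-7.2,-1.5,2,0,0,2,0,-8.4,-1.7,3.8,0,0,4,0,-9.4,-1.4,5.8,0,0,6])

```text
clock: 16.25
position: [436.2, 26.0, 131.2]
ee_rot: [0.846, 0.149, 0.504, -0.089]
contact_force: [1.1, 0.5, -3.4]
gripper_width: 21.5
```

Run:
```python
from br import *
st(); print(delta([405,80,185],28.3,26),delta([410,150,185],28.3,29))
```

```text
t 16.25 tcp [436.2  26.  131.2] grasp [420.8  20.3 140.1] z [ 0.827  0.302 -0.475] y [ 0.342 -0.94  -0.001] F [ 1.1  0.5 -3.4] w 21.5 j [-0.57  0.2  -0.84 -1.88 -0.82 -2.15]
(array([-1.64,  6.13,  4.49]), array([-0.01, -0.09,  5.98])) (array([-1.18, 13.2 ,  4.49]), array([-0.01, -0.1 ,  8.98]))
```

play_rows(motion=[0,-1,2,1.8,0,0,2,0,-1.6,4.5,3.4,0,0,4,0,-1.6,7.3,4.5,0,0,6,0,-1.4,10.2,4.5,0,0,7.5,0,-1,13.2,4.5,0,0,9])

```text
clock: 16.88
position: [426.1, 159.9, 176.6]
ee_rot: [0.831, 0.216, 0.497, -0.129]
contact_force: [-0.1, -0.3, -3.0]
gripper_width: 21.5
```

Run:
```python
from br import *
st(); print(delta([430,220,180],28.3,32),delta([455,290,170],28.3,32))
```

```text
t 16.88 tcp [426.1 159.9 176.6] grasp [411.7 151.9 185.5] z [ 0.77   0.429 -0.473] y [ 0.487 -0.874  0.001] F [-0.1 -0.3 -3. ] w 21.5 j [-0.11  0.01 -0.79 -1.92 -0.58 -2.4 ]
(array([ 1.79,  6.88, -0.55]), array([-0.01,  0.07,  2.87])) (array([ 4.29, 13.88, -1.55]), array([-0.01,  0.07,  2.87]))
```

play_rows(motion=[0,0.6,2.4,0,0,0,0.7,0,1.2,5,-0.2,0,0,1.4,0,2.2,8,-0.6,0,0,2.1,0,3.2,11,-1,0,0,2.9,0,4.3,13.9,-1.5,0,0,2.9])

```text
clock: 17.5
position: [469.5, 298.8, 160.9]
ee_rot: [0.825, 0.236, 0.493, -0.142]
contact_force: [0.6, 0.5, -2.4]
gripper_width: 21.0
```

Run:
```python
from br import *
st(); R=Ro.from_quat(arm.read_state()['ee_rot']).as_matrix(); 
print(delta([496,374,100],28.3,32)); save('top','t11'); save('wrist','w11')
```

```text
t 17.5 tcp [469.5 298.8 160.9] grasp [455.6 290.1 169.8] z [ 0.746  0.467 -0.474] y [ 0.53  -0.848 -0.001] F [ 0.6  0.5 -2.4] w 21.0 j [ 0.15  0.22 -0.77 -2.44 -0.58 -1.99]
(array([ 4.04,  8.39, -6.98]), array([-0.02, -0.04,  0.01]))
```

View pics/t11.png

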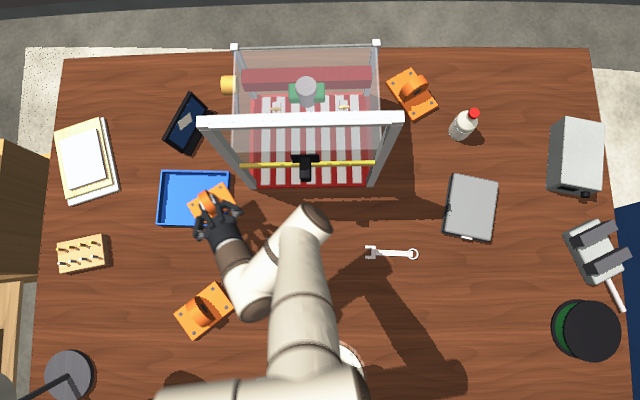

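View pics/w11.png

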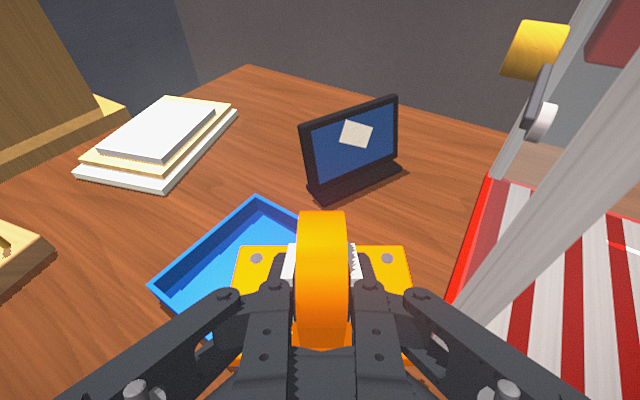

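play_rows(motion=[0,0.8,1.7,-0.6,0,0,0,0,1.7,3.6,-1.6,0,0,0,0,2.6,5.4,-3.4,0,0,0,0,3.4,7.2,-5.2,0,0,0,0,4,8.4,-7,0,0,0])

```text
clock: 18.23
position: [509.4, 382.4, 90.4]
ee_rot: [0.826, 0.236, 0.492, -0.142]
contact_force: [0.7, 0.2, -2.7]
gripper_width: 21.7
```

Run:
```python
from br import *
st(); z=np.array([0.746,.467,-.474])
im,d=save('side','s12'); im,d2=save('top','t12')
for c,dd in (('side',d),('top',d2)):
    W=cloud(c,dd); z=np.load('pics/'+('s12' if c=='side' else 't12')+'.npz'); hs=cv2.cvtColor(z['im'],cv2.COLOR_RGB2HSV)
    m=(hs[...,0]<20)&(hs[...,1]>140)&(hs[...,0]>4)&(abs(W[...,0]-500)<110)&(abs(W[...,1]-377)<110)&(W[...,2]>45)
    p=W[m]; print(c,len(p),np.percentile(p[:,2],[2,25,50,75,98]).round(1)); b=p[(p[:,2]<85)]; print([np.round(q,1) for q in cv2.minAreaRect(b[:,:2].astype(np.float32))])
    A=np.c_[b[:,:2]-b[:,:2].mean(0),np.ones(len(b))]; 
    lo_=b[(b[:,2]<np.median(b[:,2])+5)&(b[:,2]>np.median(b[:,2])-5)]; A=np.c_[lo_[:,:2]-lo_[:,:2].mean(0),np.ones(len(lo_))]; print('plane',np.linalg.lstsq(A,lo_[:,2],rcond=None)[0].round(3))
```

```text
t 18.23 tcp [509.4 382.4  90.4] grasp [495.4 373.7  99.3] z [ 0.746  0.467 -0.475] y [ 0.53  -0.848 -0.002] F [ 0.7  0.2 -2.7] w 21.7 j [ 0.29  0.52 -0.78 -2.81 -0.81 -1.67]
side 14 [114.9 118.5 121.5 123.9 172.3]
[array([0., 0.]), array([0., 0.]), np.float64(0.0)]
plane [0. 0. 0.]
top 564 [ 62.   65.8  68.2 114.5 127.4]
[array([502.6, 376.3]), array([ 69.4, 108.8]), np.float64(32.6)]
plane [6.0000e-03 4.0000e-03 6.6267e+01]<stdin>:8: RuntimeWarning: Mean of empty slice.
  ret = um.true_divide(
  return _methods._mean(a, axis=axis, dtype=dtype,
  ret = ret.dtype.type(ret / rcount)
<stdin>:9: RuntimeWarning: Mean of empty slice.
```

View pics/s12.png

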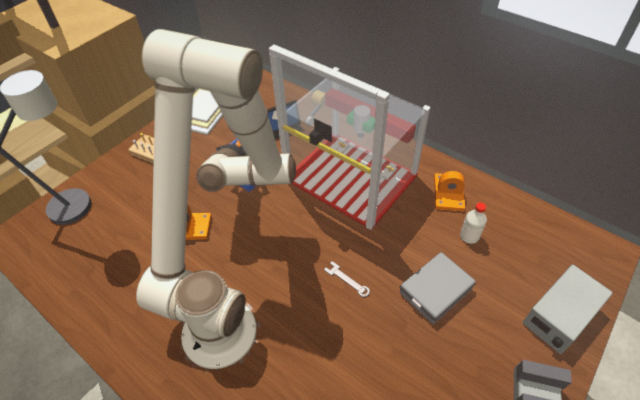

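The bracket is level over the tray, with its centre at (503,376), the base top at z 67 and a yaw of 32.6°. Lowering about 44 mm, then gently.

play_rows(motion=[0,-0.1,0,-1.2,0,0,0,0,-0.2,0,-2.4,0,0,0,0,-0.2,0,-3.5,0,0,0,0,-0.2,0,-4.2,0,0,0,0,-0.2,0,-4.4,0,0,0])

```text
clock: 18.95
position: [507.7, 381.9, 46.7]
ee_rot: [0.825, 0.236, 0.493, -0.142]
contact_force: [-0.3, -0.6, -2.7]
gripper_width: 21.1
```

play_rows(motion=[0,0,0,-0.1,0,0,0,0,0,0,-0.2,0,0,0,0,0,0,-0.2,0,0,0])

```text
clock: 19.32
position: [507.7, 382.0, 45.2]
ee_rot: [0.825, 0.236, 0.493, -0.142]
contact_force: [-0.2, 0.7, -2.5]
gripper_width: 21.3
```

Run:
```python
from br import *
st()
```

```text
t 19.32 tcp [507.7 382.   45.2] grasp [493.7 373.3  54.1] z [ 0.747  0.467 -0.473] y [ 0.53  -0.848 -0.001] F [-0.2  0.7 -2.5] w 21.3 j [ 0.28  0.65 -0.81 -2.85 -0.97 -1.61]
```

play_rows(motion=[0,0,0,-0.1,0,0,0,0,0,0,-0.2,0,0,0,0,0,0,-0.25,0,0,0])

```text
clock: 19.7
position: [507.6, 382.0, 42.4]
ee_rot: [0.825, 0.236, 0.493, -0.142]
contact_force: [-0.6, 0.3, -3.1]
gripper_width: 21.4
```

play_rows(motion=[0,0,0,-0.05,0,0,0,0,0,0,-0.1,0,0,0,0,0,0,-0.1,0,0,0])

```text
clock: 20.08
position: [507.7, 382.1, 42.1]
ee_rot: [0.825, 0.236, 0.494, -0.142]
contact_force: [-2.0, -0.8, 1.3]
gripper_width: 21.2
```

play_rows(motion=[35,0,0,0,0,0,0,60,0,0,0,0,0,0,100,0,0,0,0,0,0,100,0,0,0,0,0,0,100,0,0,0,0,0,0])

```text
clock: 20.7
position: [507.7, 382.0, 41.6]
ee_rot: [0.825, 0.236, 0.493, -0.142]
contact_force: [0.2, 0.4, -0.7]
gripper_width: 85.7
```

Run:
```python
from br import *
st(); save('wrist','w13')
from ik import ik,tool as tl,lo,hi,links
j=arm.read_state()['joints']
for g,t,y in (([475,362,66],28.3,32),([450,345,82],28.3,32),([420,328,110],28.3,32),([400,315,150],28.3,32),([395,300,200],28.3,32)):
    o=ik(g,tl(t,y),seeds=[j],n=1)
    if o: j=o[0]; print(g,t,y,j.round(2),np.minimum(j-lo,hi-j).min().round(2),*links(j))
    else: print(g,t,y,'none')
```

```text
t 20.7 tcp [507.7 382.   41.6] grasp [493.7 373.3  50.4] z [ 0.747  0.467 -0.473] y [ 0.53  -0.848 -0.001] F [ 0.2  0.4 -0.7] w 85.7 j [ 0.28  0.66 -0.81 -2.85 -0.98 -1.6 ]
[475, 362, 66] 28.3 32 [ 0.27  0.62 -0.84 -2.84 -0.97 -1.61] 0.23 [314.  87. 629.] [352.  98. 205.] [266. 231. 200.]
[450, 345, 82] 28.3 32 [ 0.24  0.57 -0.91 -2.81 -0.99 -1.61] 0.16 [293.  72. 645.] [327.  81. 221.] [241. 214. 216.]
[420, 328, 110] 28.3 32 [ 0.22  0.46 -0.96 -2.77 -0.94 -1.63] 0.11 [244.  53. 674.] [299.  65. 253.] [211. 197. 244.]
[400, 315, 150] 28.3 32 [ 0.2   0.28 -0.96 -2.69 -0.77 -1.73] 0.11 [154.  31. 711.] [284.  58. 307.] [190. 184. 284.]
[395, 300, 200] 28.3 32 [ 0.23  0.07 -0.83 -2.46 -0.47 -2.03] 0.24 [ 35.   8. 732.] [289.  66. 396.] [185. 170. 334.]
```

View pics/w13.png

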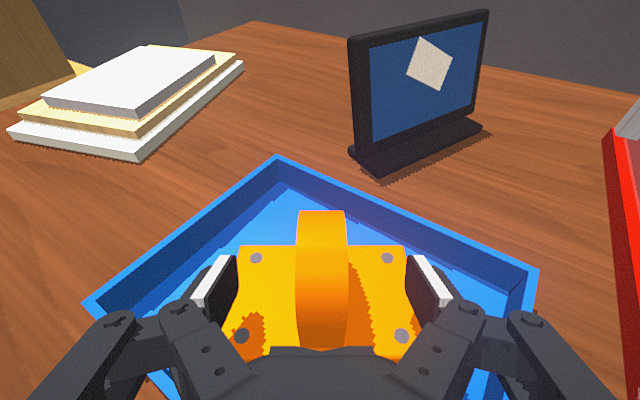

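play_rows(motion=[100,-0.8,-0.5,0.6,0,0,0,100,-2.2,-1.4,1.5,0,0,0,100,-4,-2.5,3,0,0,0,100,-6,-3.8,5,0,0,0,100,-8,-5,7,0,0,0])

```text
clock: 21.38
position: [425.6, 331.1, 112.0]
ee_rot: [0.826, 0.236, 0.493, -0.142]
contact_force: [-0.2, 0.6, -0.0]
gripper_width: 85.6
```

play_rows(motion=[100,-0.8,-0.5,2,0,0,0,100,-1.2,-1,4,0,0,0,100,-1.5,-1.5,6,0,0,0,100,-1.6,-2,8,0,0,0,100,-1.6,-2,8,0,0,0])

```text
clock: 22.0
position: [411.2, 312.0, 194.4]
ee_rot: [0.823, 0.237, 0.496, -0.142]
contact_force: [0.3, -0.7, 0.4]
gripper_width: 85.0
```

Run:
```python
from br import *
st(); 
save('top','t14'); save('side','s14')
W=cloud('top',np.load('pics/t14.npz')['d']); hs=cv2.cvtColor(np.load('pics/t14.npz')['im'],cv2.COLOR_RGB2HSV)
m=(hs[...,0]<20)&(hs[...,1]>140)&(hs[...,0]>4)&(abs(W[...,0]-500)<90)&(abs(W[...,1]-377)<100)&(W[...,2]>10)
p=W[m]; print(len(p),np.percentile(p[:,2],[2,25,50,75,98]).round(1)); b=p[(p[:,2]<35)]; print([np.round(q,1) for q in cv2.minAreaRect(b[:,:2].astype(np.float32))])
b=b[b[:,2]>12];A=np.c_[b[:,:2]-b[:,:2].mean(0),np.ones(len(b))];print(np.linalg.lstsq(A,b[:,2],rcond=None)[0].round(3))
```

```text
t 22.0 tcp [411.2 312.  194.4] grasp [397.2 303.2 203.1] z [ 0.749  0.468 -0.468] y [ 0.531 -0.848  0.002] F [ 0.3 -0.7  0.4] w 85.0 j [ 0.23  0.06 -0.83 -2.47 -0.47 -2.03]
567 [14.6 20.  23.1 63.1 79.3]
[array([500.1, 374.7]), array([ 68. , 108.8]), np.float64(32.0)]
[1.4000e-02 7.0000e-03 2.0927e+01]
```

View pics/t14.png

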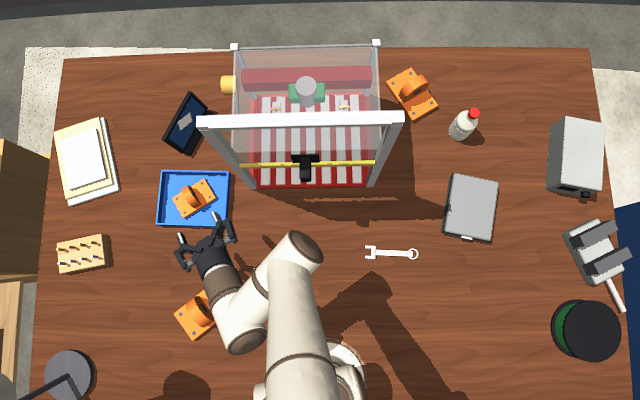

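View pics/s14.png

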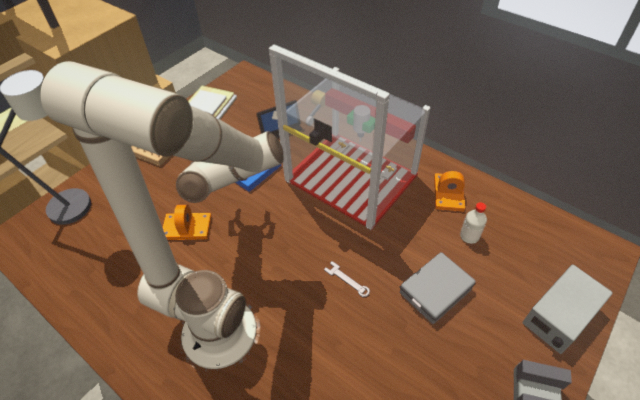

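Run:
```python
from br import *
a=np.load('pics/t6.npz'); b=np.load('pics/t14.npz')
W0=cloud('top',a['d']);W1=cloud('top',b['d'])
for W in (W0,W1):
    m=(W[...,0]>465)&(W[...,0]<505)&(abs(W[...,1]-37)<25)&(W[...,2]>250); print('lug',m.sum(),np.median(W[m],0).round(1) if m.any() else '')
print(arm.job_done()); st()
```

```text
lug 201 [486.5  37.4 347.4]
lug 204 [486.8  37.7 347.5]
the job is handed in; nothing more can be done
None
the job is handed in; nothing more can be done
```

I raised the guard by its lug by about 0.238 m and let go. I then took the small bracket out from under it, set it down in the blue tray and backed the arm clear. I handed the job in at about 22 s of the 70 s allowed.

**What the last checks showed:**
- **Guard:** it stayed up after I let go. The lug measured z 347 mm right after release and again at the end.
- **Bracket:** it stands flat in the tray, with its base top at z 21 mm (20 expected), a slope of at most 0.014, and its centre near (500, 375). It is turned about 32° and lies inside the walls.
- **Gripper:** it is open and clear of everything, and the force reading is near zero.
- **Other things:** in the pictures the two larger brackets and the other things lying around look unmoved. I compared those by eye only.

**Disagreements:**
- The cameras differed by about 2 mm and 1.5° on where the bracket stood in the engraver.
- The lug sat about 2 mm to one side when I gripped it, which gave up to 19 N of side force until I corrected it during the lift.
- I set the bracket down about 2 mm from the tray's measured centre.
- The side camera could not see the bracket in the tray because the arm was in the way, so the final flatness check comes from the top camera alone.

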